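# Stand a rinse tube up by way of the slanted rest and hang it in its holder

## Robot

A 6-joint arm with a two-finger parallel gripper is mounted at the origin on the work surface. World frame = base frame: x ahead of the robot, y to its left, z up, the work surface at z = 0. Lengths are in m, angles in rad, forces in N, time in s.
With the tool pointing down it reaches from about 0.4 to 0.825 m from the base axis. Payload 7 kg.
Tool frame: the origin (TCP) lies on the centre line of the jaws, within the pads' length; the fingertips stand 11 mm ahead of it and the grasp point (between the pads) lies 8 mm behind it; z points along the fingers, y is the direction in which the jaws open and shut (so a half turn about z gives the same grasp; the last joint's range is limited). The gripper opens to 88 mm and grips with 3 to 60 N. Pads are 19 mm wide; open, the fingers measure 130 mm over their backs; the gripper's body (78 mm by 193 mm) begins 47 mm behind the grasp point.
Start: joints at [1.615, 0.359, 0.012, 0, -1.224, -0.288], TCP at [0.163, 0.655, 0.238] pointing down, gripper open.
Joint ranges: [-3.07, 3.07], [-1.43, 2.12], [-1.02, 1.25], [-3.03, 1.67], [-3.05, -0], [-3.03, 3.03]. Speed limits (rad/s): [2.39, 2.39, 3.01, 3.14, 3.14, 3.14].

## Interface

Orientations are given as [roll, pitch, yaw] about the fixed x, y, z axes, in that order (R = Rz(yaw) Ry(pitch) Rx(roll)).
In Python, from station import * gives the robot as it stands.
- The arm moves only by the tool play_rows, never from a script. Its argument "targets" is a list of rows, each a list of 7 numbers: the turn, a rotation vector about the world's x, y, z in rad, then the shift along the world's x, y, z in m, then the opening, from 0 (shut) to 1 (fully open). A call has 1 to 12 rows; each row shifts and turns the pose as measured when the row begins; what a row does not reach is not made up. A row lasts 1/8 s, in which the tool goes at most 62.5 mm and 10.7 degrees, less where a joint would pass 70% of its speed; a pose out of reach is approached as far as the arm can. A call is refused whole if a number of a shift passes 0.0625 or a number of a turn 0.188, either way. A call with a gripper value outside its range is refused whole. The fingers move at their own pace and stop on an object; "grip_force" is the grip in N (left out, the last holds). Time passes only in rows, so rows that do not move let the fingers close. It gives the time, the measured TCP pose, the force and the opening at its end, in the units of the state.
- get_state(): the state, without advancing time (a new reading comes with each control period).
- grab_frame(name): name is "scene" or "side" or "wrist"; returns (picture, depth): 400x640x3 uint8, blue, green, red; 400x640 float32, m along the optical axis (not along the pixel's ray), 0 where there is no reading.
- camera_params(name): a dict with "camera_matrix" (3x3 intrinsics, pixels), "extrinsics" (4x4, takes a point from world to camera coordinates); the wrist camera has in their place "hand_eye" (4x4, takes a point from camera to tool coordinates, whose origin is the TCP and whose axes are the flange's). Camera axes: x right, y up, looking along -z (the intrinsics and any distortion apply to the point x, -y, -z); pixel columns grow to the right and rows downward; lengths in m; the calibration is good to about 2 mm. A picture is of the moment at which its call begins: read the wrist's pose just before it. camera_params takes no time and is no camera call.
- job_done(): hands the job in, once; it reports no verdict.
The state is a dict: "t": time; "q": joint angles; "qd": joint speeds; "joint_efforts": joint torques, N m; "eef_pos": TCP position; "ee_rot": TCP orientation; "force": force on the tool from outside, world axes, zero at the start; "moment": the same for the moment, N m; "width": finger opening in m.
Only numpy, scipy, OpenCV 4.12 (cv2) and the standard library are available. Lean on these libraries where they do the work, as an engineer would, in place of code of your own. Each camera call takes 0.05 s, during which the arm holds its last target.

## Task

The large capped tube lies flat in the cradle. Lay it in the slanted rest with its tip down on the toe stop and let go of it there, then regrip it and hang it upright by its cap in the empty fork of the rinse-tube holder, pushed fully home in the slot, and let go. Do not drop the tube, and leave the other tube in the holder, the slim tube in the cradle and everything else on the bench as they are.

Things in the scene. Friction and masses are not known exactly. Their poses are not given: they have to be found in the camera images.
- tube: Large conical centrifuge tube, translucent, paper label, white cap; about 60 g, 119 mm long: 15 mm cone at the tip, round body 28 mm in diameter, cap 36 mm in diameter and 18 mm long (flat underside 101 mm from the tip). Starts lying level in a lane of the cradle. Origin on its axis, 55 mm from the tip; x axis along the tube towards the cap.
- tube_tip (a point): Centre of the tube's pointed end, on its axis (a 7 mm flat).
- tube_cap (a point): Centre of the flat outer face of the tube's cap, on its axis, 119 mm from tube_tip.
- cradle: Fixed beige cradle, base 110 x 150 x 8 mm, lanes along x at y = +35 and -35 mm (either tube in either). V-notched 12 mm ribs cross it at x = +28 and -28 mm; cheeks rise to 37 mm, 21 mm either side of a lane. Large tube's axis 40 mm above the bench, origin within 6 mm of x = 0, where fingers fit between the ribs (44 mm gap, base 8 mm high). Origin: centre of underside.
- small_tube: Bystander: slim conical tube, 17 mm in diameter and 120 mm long with a 22 mm cap, lying in the other lane of the cradle, parallel to the large tube and 70 mm from it. Origin on its axis, 55 mm from the tip; x towards the cap.
- rest: Fixed slanted tube rest, aluminium and grey plastic: base 135 x 80 x 8 mm, V trough at 45 degrees in its x-z plane rising towards its +x, open on the upper side (-x and up). A tube lies in it tip on the toe stop, cap up and leaning to +x, axis on the line rest_toe to rest_top. It may stick rather than slide down by itself. Origin: centre of underside.
- rest_toe (a point): Where the large tube's tip sits: on the trough's axis at the toe stop, 40 mm above the bench. Up the axis from here the tube's underside lies on two V saddles, at 18 to 30 and 72 to 84 mm; in between (30 to 72 mm) fingers can straddle it, a back plate being 27 mm below the axis. Above 92 mm the tube is free all round.
- rest_top (a point): Where the centre of the cap's outer face is when the large tube is fully down in the rest: 119 mm up the trough's axis from rest_toe, 124 mm above the bench.
- holder: Fixed beige tube holder, base 105 x 150 x 8 mm; two rear posts (45 mm behind the origin) carry a level 6 mm fork plate, upper face 130 mm above the bench, two U slots 31.5 mm wide open to the front (-x). A tube hangs by its cap, cap underside on the plate; fingers stay above the plate. One slot, left or right, is taken. Origin: centre of underside, below the middle prong; x points into the slots.
- fork_left (a point): Home point in the slot at the holder's +y side: where the axis of a tube pushed fully against the closed end meets the upper face of the fork plate, 130 mm above the bench. The slot mouth is 28 mm in front of it, with rounded corners; the tube passes 1.7 mm clear each side. 62 mm from fork_right.
- fork_right (a point): The same for the slot at the holder's -y side.
- hung_tube: Bystander: a tube just like the large one, already hanging in one slot of the holder; its cap is 36 mm in diameter and its top is 148 mm above the bench. Origin on its axis at the cap's underside; z up.
- bottle: Bystander: square buffer bottle 62 x 62 mm, 122 mm high with its white cap, standing between the robot and the holder. Origin at the centre of its underside.
- vial: Bystander: small glass vial, 23 mm in diameter, 47 mm high. Origin at the centre of its underside.
- jar: Bystander: small jar, 44 mm in diameter, 50 mm high. Origin at the centre of its underside.
- beaker: Bystander: beaker 68 mm in diameter, 85 mm high. Origin at the centre of its underside.
- syringe: Bystander: syringe lying on its flanges, nose slightly down, 140 mm long, 40 mm wide, 29 mm high. Origin below its barrel, on the bench.
- tip_box: Bystander: closed box of pipette tips, 82 x 122 x 62 mm. Origin at the centre of its underside.
Not all that is in view belongs to the job. Leave any blue or green look-alike of the rest alone. What is shaped like the tube but blue or turquoise is not meant.

How it is judged:
On the way:
1. the large tube lies in the slanted rest, tip on the toe stop (tip within 6 mm of rest_toe, cap face within 8 mm of rest_top), let go and still (distance between tube_tip and rest_toe below 0.006 m and distance between tube_cap and rest_top below 0.008 m and contact force between the fingers and tube below 0.05 N and linear speed of tube below 0.02 m/s), for 0.3 s.
At the end, for the whole second after the job is handed in: Large tube hangs by its cap in the free fork: cap face 145 to 151 mm above the bench, cap within 6 mm and tip within 8 mm of the home point (seen from above), tilt under 0.06 rad, released, still. Other hung tube moved under 12 mm and upright; slim tube and other bystanders moved under 15 mm (((horizontal distance between tube_cap and fork_left below 0.006 m and horizontal distance between tube_tip and fork_left below 0.008 m) or (horizontal distance between tube_cap and fork_right below 0.006 m and horizontal distance between tube_tip and fork_right below 0.008 m)) and height (world z) of tube_cap between 0.145 and 0.151 m and angle between tube's own x axis and vertical below 0.06 rad and contact force between the fingers and tube below 0.05 N and linear speed of tube below 0.02 m/s and height (world z) of hung_tube above 0.127 m and distance of hung_tube from where it was at the start of the episode below 0.012 m and angle between hung_tube's own z axis and vertical below 0.08 rad and distance of each of small_tube, bottle, vial, jar, beaker, syringe, tip_box from where it was at the start of the episode below 0.015 m); the robot touches nothing.
It fails at once if the large tube is dropped: moves faster than 0.4 m/s while no finger touches it (contact force between the fingers and tube below 0.05 N and linear speed of tube above 0.4 m/s).
It fails at once if the other hanging tube is pushed more than 12 mm or tipped (distance of hung_tube from where it was at the start of the episode above 0.012 m or angle between hung_tube's own z axis and vertical above 0.25 rad).
It fails at once if a bystander on the bench or in the cradle is moved more than 15 mm or upset (distance of any of small_tube, bottle, vial, jar, beaker, syringe, tip_box from where it was at the start of the episode above 0.015 m or angle between any of bottle, vial, jar, beaker, syringe, tip_box's own z axis and vertical above 0.3 rad).
It also fails if it takes over 72 s, if anything falls off the work surface, if the arm or the gripper's body presses on something with over 40 N, if the wrist force passes 120 N, or if a joint passes its speed limit or range.

## Working session

There is one attempt and no reset: what is moved stays moved. The work goes in short steps, Python scripts to look and compute and a tool call to move; the robot and the scene stay as the last step left them, time stands still between calls to the robot, and variables do not carry over. Pictures are saved under pics/ and viewed, and the job is handed in when it is done.

Besides the shell and the picture viewer there is one more tool, called after "Call:" in YAML: its name, and indented under it one key for each argument. play_rows: Moves the arm, as the interface text tells. Its arguments: {"type":"object","properties":{"targets":{"type":"array","items":{"type":"array","items":{"type":"number"}}},"grip_force":{"type":"number"}},"required":["targets"]}

```bash
ls; mkdir -p pics
python3 - <<'E'
from station import *
import cv2,numpy as np
print(get_state())
for n in ["scene","side","wrist"]:
    im,d=grab_frame(n); cv2.imwrite(f"pics/{n}0.png",im); np.save(f"pics/{n}0.npy",d); print(n,camera_params(n))
E
```

```text
pics
{'t': 0.0, 'q': array([ 1.61511483e+00,  3.59354916e-01,  1.10586472e-02, -3.55771847e-04,
       -1.22410346e+00, -2.88105579e-01]), 'qd': array([-0.00012664,  0.003059  , -0.00015604,  0.00029091, -0.00055696,
       -0.00101909]), 'joint_efforts': array([ 8.63644673e-04, -5.82716274e+01,  2.93061072e+01,  6.99706972e+00,
        7.16474999e-03, -1.50871174e-04]), 'eef_pos': array([0.16283684, 0.65457358, 0.23664225]), 'ee_rot': array([ 3.13996030e+00, -1.34963444e-04, -2.43908119e-01]), 'force': array([ 0.49266644, -0.27383536, -0.09263996]), 'moment': array([ 0.02842876,  0.03792948, -0.03935796]), 'width': 0.08759950659101333}
scene {'camera_matrix': array([[505.3221269 ,   0.        , 320.22212632],
       [  0.        , 505.3221269 , 205.30989543],
       [  0.        ,   0.        ,   1.        ]]), 'extrinsics': array([[ 0.81448453,  0.58016302,  0.00508149, -0.43650039],
       [-0.4174812 ,  0.57997031,  0.69953119,  0.12742411],
       [ 0.40289502, -0.57187876,  0.714584  , -1.47509119],
       [ 0.        ,  0.        ,  0.        ,  1.        ]])}
side {'camera_ma
[... 254 characters left out ...]
81, -0.48351886,  0.87002636, -0.13502928],
       [-0.15725318,  0.85572036,  0.49296461, -1.09814346],
       [ 0.        ,  0.        ,  0.        ,  1.        ]])}
wrist {'camera_matrix': array([[305.62234978,   0.        , 322.21237188],
       [  0.        , 305.62234978, 203.30966597],
       [  0.        ,   0.        ,   1.        ]]), 'hand_eye': array([[-2.88534080e-04,  9.69062086e-01,  2.46816917e-01,
         6.64955345e-02],
       [ 9.99999958e-01,  2.82172600e-04,  6.11437026e-05,
         5.97563305e-04],
       [-1.03929271e-05,  2.46816924e-01, -9.69062127e-01,
        -1.46873769e-01],
       [ 0.00000000e+00,  0.00000000e+00,  0.00000000e+00,
         1.00000000e+00]])}
```

View pics/scene0.png

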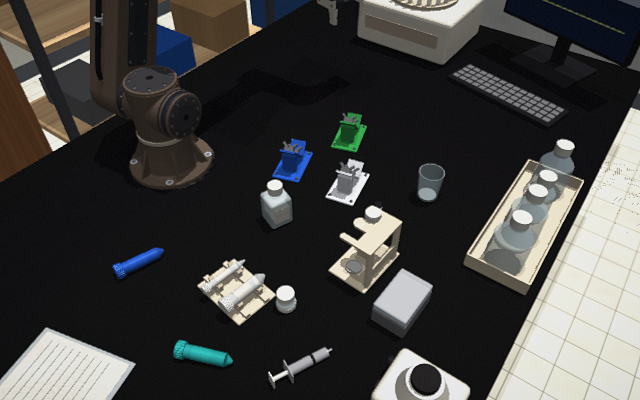

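View pics/side0.png

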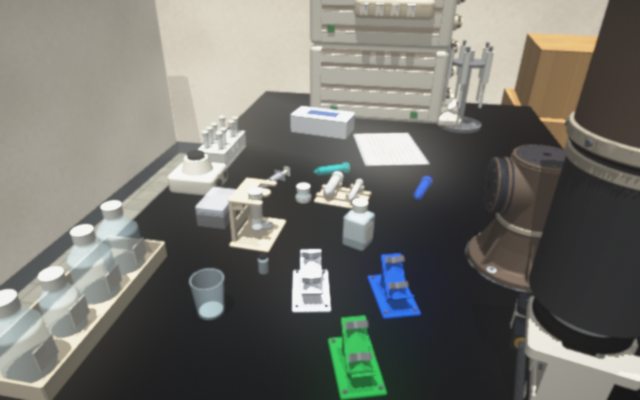

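View pics/wrist0.png

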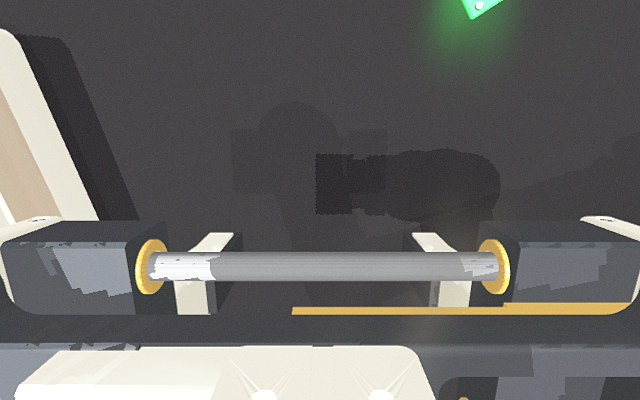

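```bash
cat > h.py <<'E'
import numpy as np, cv2
from station import *
from scipy.spatial.transform import Rotation as Ro
def cam(n,st=None):
    p=camera_params(n);K=p["camera_matrix"]
    if n!="wrist": E=p["extrinsics"]
    else:
        st=st or get_state()
        T=np.eye(4);T[:3,:3]=Ro.from_euler('xyz',st['ee_rot']).as_matrix();T[:3,3]=st['eef_pos']
        E=np.linalg.inv(T@p["hand_eye"])
    return K,E
def proj(c,P):
    K,E=c;p=np.atleast_2d(P)@E[:3,:3].T+E[:3,3]
    return np.c_[K[0,2]+K[0,0]*p[:,0]/-p[:,2],K[1,2]-K[1,1]*p[:,1]/-p[:,2]]
def ray(c,uv):
    K,E=c;uv=np.atleast_2d(uv).astype(float)
    d=np.c_[(uv[:,0]-K[0,2])/K[0,0],-(uv[:,1]-K[1,2])/K[1,1],-np.ones(len(uv))]
    return -E[:3,:3].T@E[:3,3], d@E[:3,:3]
def onz(c,uv,z):
    o,d=ray(c,uv);return o+d*((z-o[2])/d[:,2:])
def cloud(c,dep):
    v,u=np.mgrid[:400,:640];o,d=ray(c,np.c_[u.ravel(),v.ravel()])
    return (o+d*dep.ravel()[:,None]).reshape(400,640,3)
E
python3 - <<'E'
from h import *
c=cam("scene")
print(proj(c,[[0,0,0],[.163,.655,.237],[.5,0,0],[.5,.5,0]]))
for n,(u0,v0,u1,v1),s in [("scene",(180,100,440,360),2.3),("side",(180,140,460,400),2.3)]:
    im=cv2.imread(f"pics/{n}0.png")
    cv2.imwrite(f"pics/{n}0z.png",cv2.resize(im[v0:v1,u0:u1],None,fx=s,fy=s,interpolation=cv2.INTER_CUBIC))
    d=np.load(f"pics/{n}0.npy")
    P=cloud(cam(n),d)
    for uv in ([(275,210),(240,290),(286,297),(346,183),(374,214),(291,160),(349,132),(430,183),(402,300),(300,368)] if n=="scene" else [(333,185),(311,280),(258,215),(358,225),(263,265)]):
        print(n,uv,P[uv[1],uv[0]].round(3))
E
```

```text
[[170.69014855 161.65820682]
 [344.46782256  15.9540522 ]
 [308.61387511 237.57246951]
 [404.7317831  137.69894689]]
scene (275, 210) [ 0.417 -0.026  0.072]
scene (240, 290) [ 0.497 -0.246  0.056]
scene (286, 297) [ 0.588 -0.2    0.053]
scene (346, 183) [0.491 0.181 0.046]
scene (374, 214) [0.654 0.041 0.146]
scene (291, 160) [0.319 0.164 0.052]
scene (349, 132) [0.377 0.369 0.048]
scene (430, 183) [0.683 0.282 0.074]
scene (402, 300) [ 0.796 -0.066  0.06 ]
scene (300, 368) [ 0.7  -0.3   0.02]
side (333, 185) [ 0.487 -0.212  0.05 ]
side (311, 280) [0.469 0.23  0.046]
side (258, 215) [0.637 0.054 0.084]
side (358, 225) [0.39  0.035 0.074]
side (263, 265) [0.593 0.172 0.024]
```

View pics/scene0z.png

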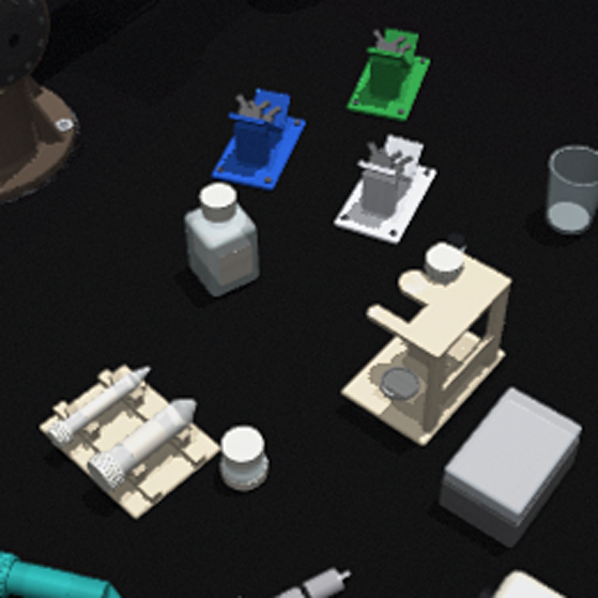

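View pics/side0z.png

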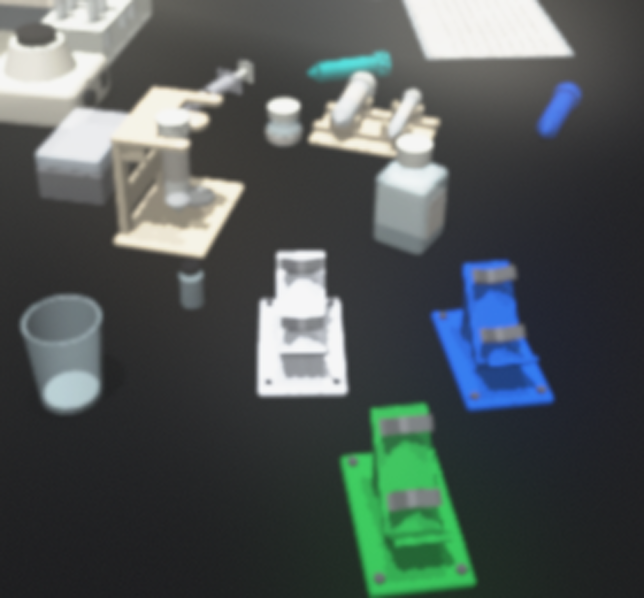

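Run:
```python
from h import *
S=1000
img=np.zeros((560,620,3),np.uint8);hz=np.full((560,620),-1.)
for n in ["scene","side"]:
    im=cv2.imread(f"pics/{n}0.png");P=cloud(cam(n),np.load(f"pics/{n}0.npy")).reshape(-1,3);C=im.reshape(-1,3)
    X=((P[:,0]-.28)*S).round().astype(int);Y=((.34-P[:,1])*S).round().astype(int)
    ok=(X>1)&(X<618)&(Y>1)&(Y<558)&(P[:,2]<.25)&(P[:,2]>.004)
    for x,y,z,c in zip(X[ok],Y[ok],P[ok,2],C[ok]):
        if z>hz[y,x]:
            hz[y:y+2,x:x+2]=z; img[y:y+2,x:x+2]=c
for i in range(10):
    cv2.putText(img,f"{.3+.1*i:.1f}",(20+100*i,10),0,.35,(0,255,255));cv2.putText(img,f"{.3-.1*i:.1f}",(0,40+100*i),0,.35,(0,255,255))
    cv2.line(img,(20+100*i,12),(20+100*i,20),(0,255,255));cv2.line(img,(25,40+100*i),(35,40+100*i),(0,255,255))
cv2.imwrite("pics/top.png",img)
```

```text
(no output)
```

View pics/top.png

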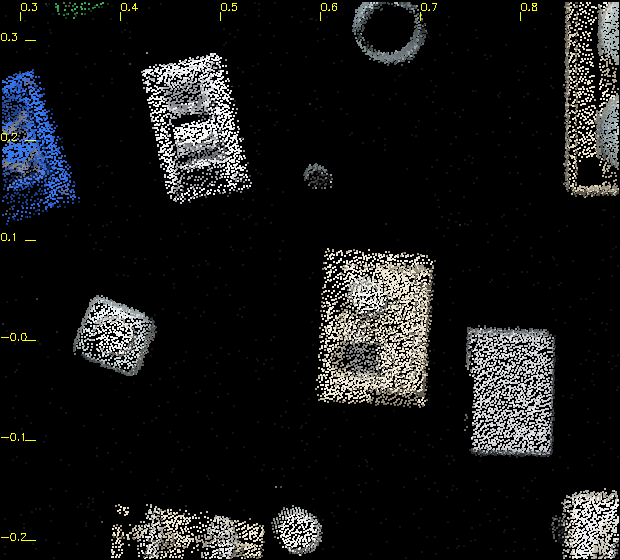

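Call:
play_rows:
  targets:
    - [0, 0, 0, 0.03, -0.046, 0.014, 1]
    - [0, 0, 0, 0.03, -0.046, 0.014, 1]
    - [0, 0, 0, 0.03, -0.046, 0.014, 1]
    - [0, 0, 0, 0.03, -0.046, 0.014, 1]
    - [0, 0, 0, 0.03, -0.046, 0.014, 1]
    - [0, 0, 0, 0.03, -0.046, 0.014, 1]
    - [0, 0, 0, 0.03, -0.046, 0.014, 1]
    - [0, 0, 0, 0.03, -0.046, 0.014, 1]
    - [0, 0, 0, 0.03, -0.046, 0.014, 1]
    - [0, 0, 0, 0, 0, 0, 0.6]

```text
t: 1.4
eef_pos: [0.4375, 0.2252, 0.3631]
ee_rot: [3.135, -0.002, -0.242]
force: [0.2, -0.1, -0.1]
width: 0.0821
```

```bash
cat > snap.py <<'E'
import sys,pickle
from h import *
st=get_state();im,d=grab_frame("wrist")
n=sys.argv[1];cv2.imwrite(f"pics/{n}.png",im);np.save(f"pics/{n}.npy",d);pickle.dump(st,open(f"pics/{n}.pkl","wb"))
print(st['t'],st['q'].round(3),st['eef_pos'].round(4),st['ee_rot'].round(4),st['width'].round(4),st['qd'].round(3).max())
E
python3 snap.py w1
```

```text
Traceback (most recent call last):
  File "snap.py", line 5, in <module>
    print(st['t'],st['q'].round(3),st['eef_pos'].round(4),st['ee_rot'].round(4),st['width'].round(4),st['qd'].round(3).max())
                                                                                ^^^^^^^^^^^^^^^^^
AttributeError: 'float' object has no attribute 'round'
```

View pics/w1.png

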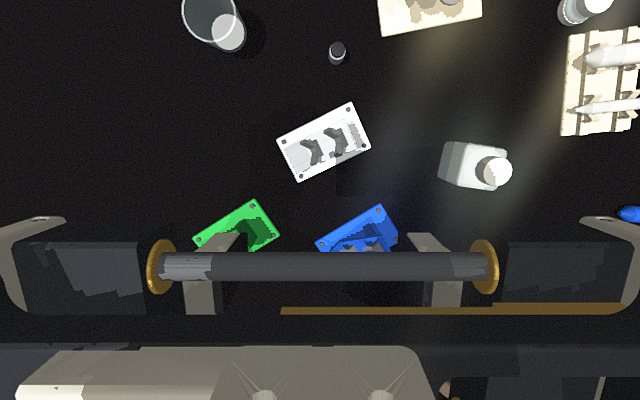

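```bash
sed -i "s/st\['width'\].round(4)/round(st['width'],4)/" snap.py
python3 - <<'E'
from h import *
import pickle
st=pickle.load(open("pics/w1.pkl","rb"));im=cv2.imread("pics/w1.png");d=np.load("pics/w1.npy")
c=cam("wrist",st);P=cloud(c,d)
print(P[155:160,285:290,2].round(4))
x,y,w,h=250,80,140,120
cv2.imwrite("pics/w1z.png",cv2.resize(im[y:y+h,x:x+w],None,fx=5,fy=5,interpolation=cv2.INTER_CUBIC))
# white mask near
m=(im.min(2)>90).astype(np.uint8);m[:90]=0;m[195:]=0;m[:,:265]=0;m[:,385:]=0
n,l,s,_=cv2.connectedComponentsWithStats(m);k=1+np.argmax(s[1:,4]);cs,_=cv2.findContours((l==k).astype(np.uint8),0,1)
hull=cv2.convexHull(cs[0]).reshape(-1,2)
W=onz(c,hull,.008)[:,:2].astype(np.float32)
r=cv2.minAreaRect(W*1000);print(r,cv2.boxPoints(r))
# cloud comparison
Q=P[90:195,265:385].reshape(-1,3);b=Q[(Q[:,2]>.004)&(Q[:,2]<.013)]
H=cv2.minAreaRect((b[:,:2]*1000).astype(np.float32));print(H,b[:,2].mean())
# same from scene
c2=cam("scene");im2=cv2.imread("pics/scene0.png");m=(im2.min(2)>150).astype(np.uint8);m[:150]=0;m[210:]=0;m[:,:325]=0;m[:,372:]=0
n,l,s,_=cv2.connectedComponentsWithStats(m);k=1+np.argmax(s[1:,4]);cs,_=cv2.findContours((l==k).astype(np.uint8),0,1)
ap=cs[0].reshape(-1,2);print(onz(c2,[(326,195),(354,205),(370,172)],.008))
E
```

```text
[[0.0479 0.049  0.0476 0.0487 0.0462]
 [0.0493 0.05   0.0489 0.0483 0.0472]
 [0.0471 0.0484 0.0491 0.0497 0.0488]
 [0.0002 0.0482 0.0496 0.0508 0.05  ]
 [0.0026 0.0077 0.049  0.0509 0.0501]]
((475.16571044921875, 211.22164916992188), (79.98200988769531, 135.28509521484375), 11.999409675598145) [[421.98553 269.072  ]
 [450.1115  136.7429 ]
 [528.3459  153.3713 ]
 [500.2199  285.70038]]
((474.3359680175781, 210.58224487304688), (79.71062469482422, 134.8631591796875), 11.968548774719238) 0.007793410623603709
[[0.45225913 0.14437874 0.008     ]
 [0.53446681 0.15678998 0.008     ]
 [0.50019161 0.29390087 0.008     ]]
```

View pics/w1z.png

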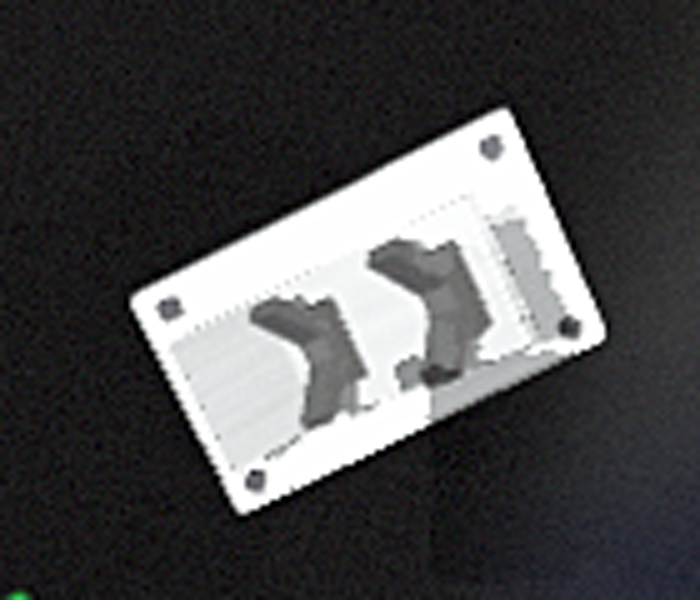

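Run:
```python
from h import *
import pickle
th=np.arctan2(-.978,.208)
ex=np.array([np.cos(th),np.sin(th),0]);ey=np.array([-np.sin(th),np.cos(th),0]);o=np.array([.475,.211,0])
def show(P):
    Q=P.reshape(-1,3)-o;u=Q@ex;v=Q@ey;z=Q[:,2]
    k=(abs(u)<.075)&(abs(v)<.045)&(z>.002)&(z<.2)
    u,v,z=u[k]*1e3,v[k]*1e3,z[k]*1e3
    for lo,hi in [(-4,4),(12,20),(-20,-12)]:
        print('v',lo,hi)
        for a in range(-70,70,5):
            s=(u>=a)&(u<a+5)&(v>lo)&(v<hi)
            if s.sum(): print(a+2.5,s.sum(),z[s].min().round(1),np.median(z[s]).round(1),z[s].max().round(1), 'z-u',np.median((z-u)[s]).round(1))
for n in ["w1"]:
    show(cloud(cam("wrist",pickle.load(open(f"pics/{n}.pkl","rb"))),np.load(f"pics/{n}.npy")))
print("side");show(cloud(cam("side"),np.load("pics/side0.npy")))
```

```text
v -4 4
-67.5 3 5.1 7.7 8.2 z-u 73.9
-57.5 19 46.8 49.6 51.0 z-u 106.9
-52.5 20 42.4 45.0 48.6 z-u 97.3
-47.5 19 38.2 40.6 43.0 z-u 88.2
-42.5 18 32.9 35.1 37.5 z-u 77.9
-37.5 17 27.0 30.6 33.3 z-u 68.4
-32.5 17 22.2 25.2 29.4 z-u 57.8
-27.5 17 20.5 22.0 24.6 z-u 49.2
-22.5 12 23.0 40.5 44.1 z-u 62.0
-17.5 17 43.5 45.8 49.2 z-u 63.3
-12.5 19 45.3 48.0 49.6 z-u 60.7
-7.5 17 42.0 43.9 46.3 z-u 51.3
-2.5 18 42.7 45.5 48.9 z-u 48.0
2.5 19 48.2 51.3 53.5 z-u 48.5
7.5 20 52.9 55.4 59.0 z-u 48.0
12.5 18 57.9 61.2 63.4 z-u 48.2
17.5 22 62.2 80.9 84.7 z-u 63.3
22.5 23 83.1 85.9 89.0 z-u 63.4
27.5 21 81.2 84.4 87.5 z-u 56.5
32.5 20 78.8 81.3 84.9 z-u 48.9
37.5 24 82.3 84.1 86.1 z-u 47.8
42.5 4 81.0 82.6 83.7 z-u 42.2
47.5 9 7.2 7.9 10.0 z-u -40.0
52.5 17 5.9 8.2 9.3 z-u -44.1
57.5 15 5.7 7.6 9.2 z-u -50.0
62.5 16 6.4 7.5 9.0 z-u -54.7
67.5 6 6.1 6.8 7.5 z-u -59.2
v 12 20
-62.5 3 46.1 48.0 48.3 z-u 108.3
-57.5 19 46.3 49.6 51.2 z-u 107.0
-52.5 19 42.8 45.9 48.1 z-u 99.0
-47.5 22 37.2 40.2 45.0 z-u 87.9
-42.5 19 32.8 35.4 39.1 z-u 77.5
-37.5 19 28.1 30.2 33.7 z-u 67.6
-32.5 11 23.6 26.8 52.3 z-u 
[... 2791 characters left out ...]
u 52.4
32.5 6 80.3 84.3 85.8 z-u 51.5
37.5 3 81.2 84.2 84.3 z-u 47.8
v -20 -12
-67.5 13 2.9 6.1 9.2 z-u 74.2
-62.5 13 5.6 47.3 51.0 z-u 109.0
-57.5 9 6.0 8.5 49.6 z-u 65.9
-52.5 3 7.7 8.1 8.1 z-u 60.8
-47.5 8 7.2 8.3 8.8 z-u 55.9
-42.5 10 6.0 9.0 26.8 z-u 53.5
-37.5 8 7.0 7.7 52.8 z-u 45.3
-32.5 10 5.9 9.2 54.3 z-u 43.2
-27.5 23 6.9 43.7 58.1 z-u 71.1
-22.5 26 6.6 28.7 57.7 z-u 50.9
-17.5 10 28.3 31.8 35.0 z-u 48.9
-7.5 3 44.1 44.9 45.2 z-u 51.1
-2.5 14 44.1 47.7 51.6 z-u 49.5
2.5 18 48.7 53.5 91.8 z-u 50.8
7.5 19 55.2 60.2 95.5 z-u 53.4
12.5 25 59.3 77.9 95.8 z-u 63.1
17.5 11 63.2 66.4 92.0 z-u 49.1
22.5 8 65.7 69.6 73.3 z-u 48.6
32.5 4 82.5 84.5 86.3 z-u 51.0
37.5 2 81.7 81.8 81.8 z-u 44.5
```

Call:
play_rows:
  targets:
    - [0, 0, 0, 0.012, -0.058, 0, 0.6]
    - [0, 0, 0, 0.012, -0.058, 0, 0.6]
    - [0, 0, 0, 0.012, -0.058, 0, 0.6]
    - [0, 0, 0, 0.012, -0.058, 0, 0.6]
    - [0, 0, 0, 0.012, -0.058, 0, 0.6]
    - [0, 0, 0, 0.012, -0.058, 0, 0.6]
    - [0, 0, 0, 0, 0, 0, 0.6]

```text
t: 2.33
eef_pos: [0.5077, -0.1249, 0.3578]
ee_rot: [3.134, 0.004, -0.23]
force: [-0.0, 0.9, -0.8]
width: 0.0525
```

```bash
python3 snap.py w2
```

```text
2.325 [ 0.139  0.051 -0.114  0.006 -1.413  1.201] [ 0.5077 -0.1249  0.3578] [ 3.1337  0.0042 -0.2299] 0.0525 0.053
```

View pics/w2.png

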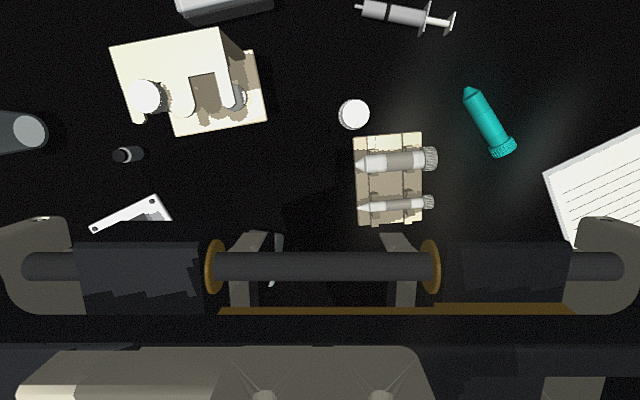

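Run:
```python
from h import *
import pickle
st=pickle.load(open("pics/w2.pkl","rb"));im=cv2.imread("pics/w2.png");d=np.load("pics/w2.npy")
c=cam("wrist",st);P=cloud(c,d)
for n,(x,y,w,h),s in [("a",(340,90,110,140),4),("b",(100,15,180,130),4)]:
    cv2.imwrite(f"pics/w2{n}.png",cv2.resize(im[y:y+h,x:x+w],None,fx=s,fy=s,interpolation=cv2.INTER_CUBIC))
# cradle base z~8mm
R=P[125:232,345:428].reshape(-1,3)
b=R[(R[:,2]>.005)&(R[:,2]<.011)];r=cv2.minAreaRect((b[:,:2]*1000).astype(np.float32));print("cradle",r,cv2.boxPoints(r).round(1).tolist())
# tube: above 42mm around rows 140-180
T=P[138:182,348:445].reshape(-1,3);T=T[(T[:,2]>.036)&(T[:,2]<.075)]
print(len(T));xy=T[:,:2];m=xy.mean(0);u,s,vt=np.linalg.svd(xy-m);dv=vt[0];dv*=-np.sign(dv[1]);
print("dir",dv,"mean",m)
# refine with body only: silhouette midlines
t=(xy-m)@dv;n_=np.array([-dv[1],dv[0]]);w=(xy-m)@n_
for a in np.arange(-.07,.07,.008):
    k=(t>=a)&(t<a+.008)
    if k.sum()>3: print(round(a+.004,3),k.sum(),w[k].min().round(4),w[k].max().round(4),((w[k].min()+w[k].max())/2).round(4),T[k,2].max().round(4))
print("t range",t.min(),t.max(), np.percentile(t,[1,99]))
# holder plate
H=P[15:140,100:280].reshape(-1,3);pl=H[(H[:,2]>.125)&(H[:,2]<.135)]
print("plate",len(pl),pl[:,2].mean(),cv2.minAreaRect((pl[:,:2]*1000).astype(np.float32)),cv2.boxPoints(cv2.minAreaRect((pl[:,:2]*1000).astype(np.float32))).round(1).tolist())
hb=H[(H[:,2]>.004)&(H[:,2]<.012)];r=cv2.minAreaRect((hb[:,:2]*1000).astype(np.float32));print("hbase",r,cv2.boxPoints(r).round(1).tolist())
hc=H[(H[:,2]>.144)&(H[:,2]<.152)];print("hung cap",cv2.minEnclosingCircle((hc[:,:2]*1000).astype(np.float32)),hc.mean(0))
```

```text
cradle ((459.7283630371094, -229.4864501953125), (109.03229522705078, 149.756103515625), 81.80546569824219) [[377.79998779296875, -272.79998779296875], [526.0999755859375, -294.1000061035156], [541.5999755859375, -186.1999969482422], [393.3999938964844, -164.89999389648438]]
1573
dir [-0.13543845 -0.99078576] mean [ 0.49476093 -0.24192571]
-0.066 10 -0.0039 0.0034 -0.0002 0.0443
-0.058 61 -0.0114 0.0086 -0.0014 0.0511
-0.05 102 -0.0144 0.0127 -0.0009 0.0543
-0.042 101 -0.0195 0.0159 -0.0018 0.0549
-0.034 117 -0.0202 0.0186 -0.0008 0.0554
-0.026 98 -0.0147 0.0164 0.0008 0.0564
-0.018 105 -0.0143 0.0127 -0.0008 0.0562
-0.01 100 -0.0157 0.0124 -0.0016 0.0549
-0.002 101 -0.014 0.0127 -0.0007 0.0552
0.006 104 -0.0155 0.0122 -0.0016 0.0556
0.014 106 -0.0187 0.015 -0.0019 0.0568
0.022 118 -0.0205 0.0172 -0.0017 0.0553
0.03 97 -0.014 0.0123 -0.0009 0.0561
0.038 153 -0.0182 0.016 -0.0011 0.0591
0.046 128 -0.019 0.0159 -0.0016 0.0596
0.054 72 -0.0193 0.0165 -0.0014 0.0593
t range -0.06423122234985344 0.054699191105835675 [-0.06145211  0.05344852]
plate 6572 0.12976179872225233 ((660.6141967773438, 10.307231903076172), (125.8391342163086, 87.11360168457031), 86.65912628173828) [[613.5, -50.0], [700.4000244140625, -55.0], [707.7999877929688, 70.5999984741211], [620.7999877929688, 75.69999694824219]]
hbase ((676.8370971679688, 8.878807067871094), (150.0345001220703, 151.39361572265625), 86.52127838134766) [[596.7000122070312, -61.400001525878906], [747.7999877929688, -70.5999984741211], [756.9000244140625, 79.19999694824219], [605.7999877929688, 88.4000015258789]]
hung cap ((646.1651611328125, 41.66946029663086), 18.45794677734375) [0.64604543 0.04121864 0.14766196]
```

View pics/w2a.png

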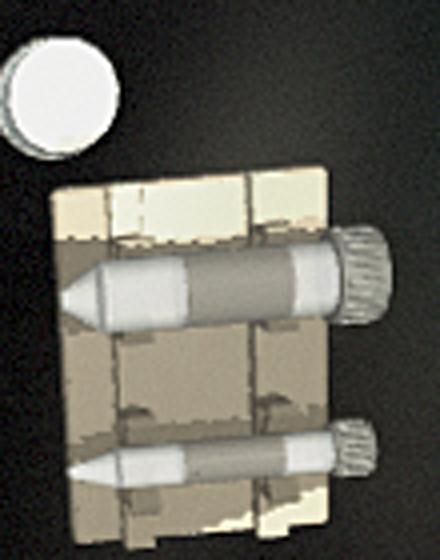

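View pics/w2b.png

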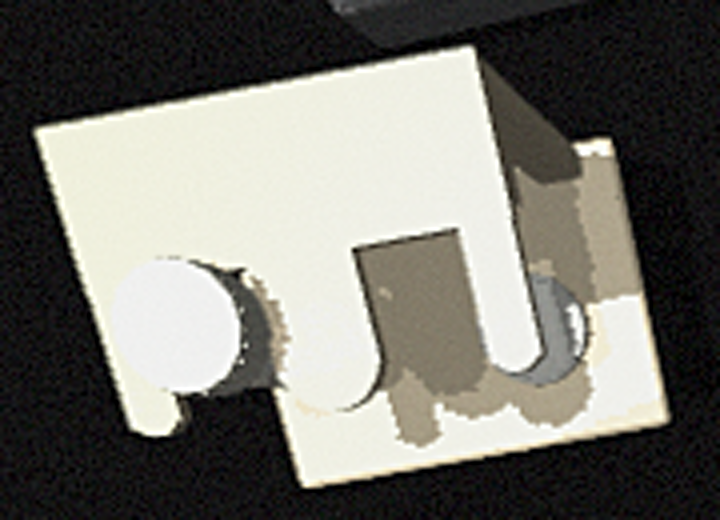

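Call:
play_rows:
  targets:
    - [0, 0, -0.185, -0.0016, -0.0135, -0.02, 0.6]
    - [0, 0, -0.185, -0.0016, -0.0135, -0.02, 0.6]
    - [0, 0, -0.185, -0.0016, -0.0135, -0.02, 0.6]
    - [0, 0, -0.185, -0.0016, -0.0135, -0.02, 0.6]
    - [0, 0, -0.185, -0.0016, -0.0135, -0.02, 0.6]
    - [0, 0, -0.185, -0.0016, -0.0135, -0.02, 0.6]
    - [0, 0, -0.185, -0.0016, -0.0135, -0.02, 0.6]
    - [0, 0, -0.185, -0.0016, -0.0135, -0.02, 0.6]
    - [0, 0, 0, 0, 0, 0, 0.6]

```text
t: 3.5
eef_pos: [0.4965, -0.2159, 0.1914]
ee_rot: [3.133, 0.005, -1.728]
force: [0.4, 0.7, -0.5]
width: 0.0528
```

```bash
python3 snap.py w3
```

```text
3.5 [-0.052  0.182 -0.34  -0.006 -1.057 -0.102] [ 0.4965 -0.2159  0.1914] [ 3.133   0.0045 -1.7276] 0.0528 0.036
```

View pics/w3.png

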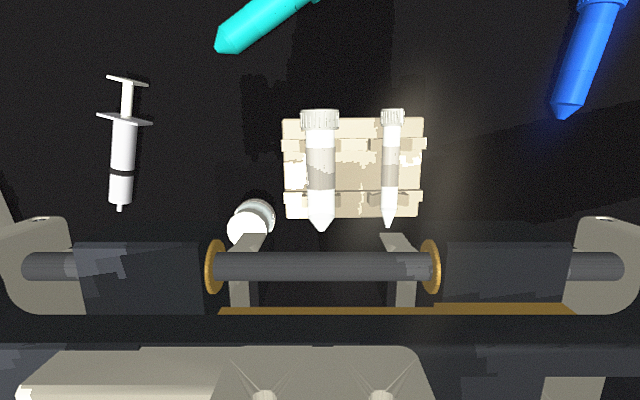

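Run:
```python
from h import *
import pickle
st=pickle.load(open("pics/w3.pkl","rb"));im=cv2.imread("pics/w3.png");d=np.load("pics/w3.npy")
P=cloud(cam("wrist",st),d)
T=P[100:235,295:350].reshape(-1,3);T=T[(T[:,2]>.047)&(T[:,2]<.07)];xy=T[:,:2];m=xy.mean(0);dv=np.linalg.svd(xy-m)[2][0];dv*=-np.sign(dv[1]);print(dv,np.arctan2(dv[1],dv[0]))
n=np.array([-dv[1],dv[0]]);t=(xy-m)@dv;w=(xy-m)@n
for a in np.arange(-.06,.06,.01):
    k=(t>=a)&(t<a+.01)
    if k.sum()>5: print((m+dv*(a+.005)+n*(w[k].min()+w[k].max())/2).round(4), (w[k].max()-w[k].min()).round(4),T[k,2].max().round(4))
A=P[100:235,295:350].reshape(-1,3);A=A[A[:,2]>.033];ta=(A[:,:2]-m)@dv;wa=(A[:,:2]-m)@n;k=abs(wa)<.006;print("tip",m+dv*ta[k].min(),"cap",m+dv*ta[k].max(), ta[k].max()-ta[k].min())
print("origin by cap", m+dv*(ta[k].max()-.064), "by tip",m+dv*(ta[k].min()+.055))
```

```text
[-0.14190588 -0.98988015] -1.7131828439588512
[ 0.5005 -0.1928] 0.0238 0.0553
[ 0.499  -0.2027] 0.0238 0.0555
[ 0.4974 -0.2126] 0.0236 0.0549
[ 0.4962 -0.2225] 0.0243 0.0549
[ 0.4947 -0.2324] 0.0242 0.0554
[ 0.4927 -0.2422] 0.0249 0.0561
[ 0.4916 -0.2522] 0.0238 0.0554
[ 0.4905 -0.2621] 0.0245 0.0554
[ 0.4889 -0.272 ] 0.0243 0.0555
[ 0.4878 -0.2819] 0.0323 0.0594
[ 0.4862 -0.2918] 0.032 0.0596
tip [ 0.50243588 -0.17785575] cap [ 0.48558492 -0.29540142] 0.11874738119546571
origin by cap [ 0.4946669  -0.23204909] by tip [ 0.49463105 -0.23229915]
```

Call:
play_rows:
  targets:
    - [0, 0, 0.007, -0.001, -0.008, -0.04, 0.6]
    - [0, 0, 0.007, -0.001, -0.008, -0.04, 0.6]
    - [0, 0, 0, 0, 0, -0.04, 0.6]
    - [0, 0, 0, 0, 0, 0, 0.6]

```text
t: 4.05
eef_pos: [0.5006, -0.2272, 0.0752]
ee_rot: [-3.139, 0.004, -1.688]
force: [-0.6, 0.0, 1.3]
width: 0.0526
```

Call:
play_rows:
  targets:
    - [0, 0, -0.012, -0.003, -0.003, -0.012, 0.6]
    - [0, 0, -0.008, -0.003, -0.002, -0.012, 0.6]
    - [0, 0, 0, 0, 0, 0, 0.6]

```text
t: 4.42
eef_pos: [0.4976, -0.2316, 0.0543]
ee_rot: [-3.132, 0.004, -1.704]
force: [0.1, -0.6, 0.0]
width: 0.0529
```

Call:
play_rows:
  targets:
    - [0, 0, -0.005, -0.003, -0.001, -0.011, 0.6]
    - [0, 0, -0.004, -0.001, 0, -0.011, 0.6]
    - [0, 0, 0, 0, 0, 0, 0.6]

```text
t: 4.8
eef_pos: [0.4938, -0.233, 0.0318]
ee_rot: [-3.13, 0.004, -1.714]
force: [-0.2, 0.6, -0.2]
width: 0.0525
```

Good; close.

Call:
play_rows:
  targets:
    - [0, 0, 0, 0.0006, 0.0006, 0, 0.1]
    - [0, 0, 0, 0, 0, 0, 0.1]
    - [0, 0, 0, 0, 0, 0, 0.1]
    - [0, 0, 0, 0, 0, 0, 0.1]
    - [0, 0, 0, 0, 0, 0, 0.1]
  grip_force: 25

```text
t: 5.42
eef_pos: [0.4948, -0.2324, 0.0322]
ee_rot: [-3.13, 0.004, -1.714]
force: [-0.4, 0.4, -0.6]
width: 0.0273
```

Call:
play_rows:
  targets:
    - [0, 0, 0, 0, 0, 0.02, 0.1]
    - [0, 0, 0, 0, 0, 0.04, 0.1]
    - [0, 0, 0, 0, 0, 0.055, 0.1]
    - [0, 0, 0, 0, 0, 0.055, 0.1]
    - [0, 0, 0.1, 0, 0.03, 0.045, 0.1]
    - [0, 0, 0.1, 0, 0.05, 0.015, 0.1]
    - [0, 0, 0.1, 0, 0.055, 0, 0.1]
    - [0, 0, 0.05, -0.004, 0.055, 0, 0.1]
    - [0, 0, 0, -0.004, 0.055, 0, 0.1]
    - [0, 0, 0, -0.004, 0.055, 0, 0.1]
    - [0, 0, 0, 0, 0.03, 0, 0.1]
    - [0, 0, 0, 0, 0, 0, 0.1]

```text
t: 6.92
eef_pos: [0.4791, 0.1079, 0.2709]
ee_rot: [-3.125, 0.004, -1.354]
force: [0.4, 0.1, -0.5]
width: 0.0273
```

```bash
python3 snap.py w4
```

```text
6.925 [ 0.625  0.019 -0.34   0.003 -1.195 -0.409] [0.4791 0.1079 0.2709] [-3.1253  0.0044 -1.3541] 0.0273 0.007
```

View pics/w4.png

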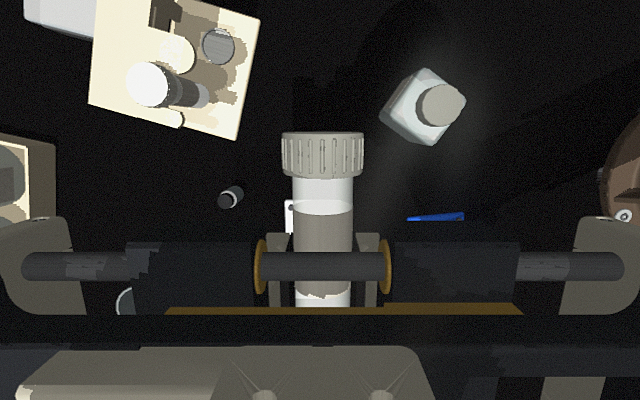

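Call:
play_rows:
  targets:
    - [-0.154, -0.033, 0, -0.0025, 0.032, 0, 0.1]
    - [-0.154, -0.033, 0, -0.0025, 0.032, 0, 0.1]
    - [-0.154, -0.033, 0, -0.0025, 0.032, 0, 0.1]
    - [-0.154, -0.033, 0, -0.0025, 0.032, 0, 0.1]
    - [-0.154, -0.033, 0, -0.0025, 0.032, 0, 0.1]
    - [0, 0, 0, 0, 0, 0, 0.1]

```text
t: 7.72
eef_pos: [0.4696, 0.2647, 0.2723]
ee_rot: [-3.11, -0.809, -1.373]
force: [-0.3, -1.2, -1.2]
width: 0.0272
```

```bash
cat > rel.py <<'E'
from h import *
import sys
# rest frame & target offsets
th=np.arctan2(-.978,.208);h=np.array([np.cos(th),np.sin(th),0]);Z=np.array([0,0,1.])
toe=np.array([.4653,.2568,.040]);a=(h+Z)/2**.5;nz=(h-Z)/2**.5;v=np.array([-h[1],h[0],0])
st=get_state();R=Ro.from_euler('xyz',st['ee_rot']).as_matrix();p=st['eef_pos']
if sys.argv[1]=='place': ztar,xtar=nz,a; tgt=toe+.055*a+.008*nz
else: ztar=-a; xtar=None
Rt=np.c_[xtar,np.cross(ztar,xtar),ztar]
rv=Ro.from_matrix(Rt@R.T).as_rotvec()
D=tgt-p
print("q",st['q'].round(2),"p",p.round(4),"w",round(st['width'],4),"F",st['force'].round(1),'t',st['t'])
print("rotvec needed",rv.round(4),"shift",D.round(4)," along a,v,normal-in:",(D@a).round(4),(D@v).round(4),(D@nz).round(4))
print("unit a",a.round(3),"v",v.round(3),"nz",nz.round(3))
E
python3 rel.py place
```

```text
q [ 1.17  0.39 -0.3   0.45 -1.58 -1.12] p [0.4696 0.2647 0.2723] w 0.0272 F [-0.3 -1.2 -1.2] t 7.725
rotvec needed [ 0.0187  0.0261 -0.0103] shift [ 0.0049 -0.0514 -0.1991]  along a,v,normal-in: -0.1045 -0.0059 0.1771
unit a [ 0.147 -0.692  0.707] v [0.978 0.208 0.   ] nz [ 0.147 -0.692 -0.707]
```

Call:
play_rows:
  targets:
    - [0.006, 0.009, -0.003, -0.001, -0.004, -0.05, 0.1]
    - [0.006, 0.009, -0.003, -0.001, -0.004, -0.05, 0.1]
    - [0.006, 0.008, -0.004, -0.001, -0.005, -0.05, 0.1]
    - [0, 0, 0, 0, 0, 0, 0.1]

```text
t: 8.22
eef_pos: [0.4685, 0.2487, 0.1195]
ee_rot: [3.141, -0.781, -1.365]
force: [-0.1, 0.1, 0.4]
width: 0.0275
```

```bash
python3 rel.py place; python3 snap.py w5; python3 -c "
from h import *
im,d=grab_frame('side');cv2.imwrite('pics/s5.png',cv2.resize(im[150:400,200:460],None,fx=2.3,fy=2.3))"
```

```text
q [ 1.15  0.53 -0.46  0.44 -1.29 -1.22] p [0.4685 0.2487 0.1195] w 0.0275 F [-0.1  0.1  0.4] t 8.225
rotvec needed [-0.0045 -0.0012  0.0044] shift [ 0.0061 -0.0355 -0.0463]  along a,v,normal-in: -0.0073 -0.0014 0.0582
unit a [ 0.147 -0.692  0.707] v [0.978 0.208 0.   ] nz [ 0.147 -0.692 -0.707]
8.225 [ 1.148  0.525 -0.455  0.444 -1.294 -1.223] [0.4685 0.2487 0.1195] [ 3.1412 -0.7808 -1.3654] 0.0275 0.059
```

View pics/w5.png

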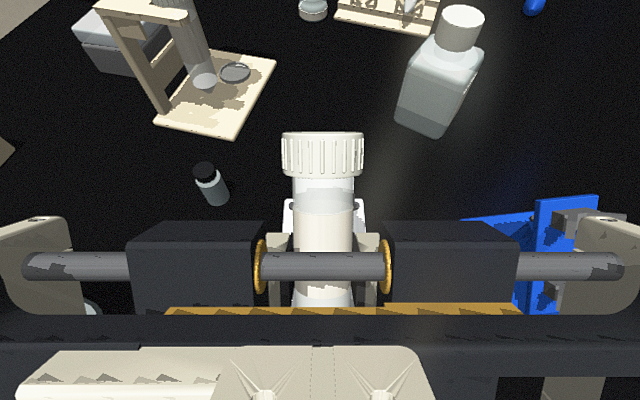

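View pics/s5.png

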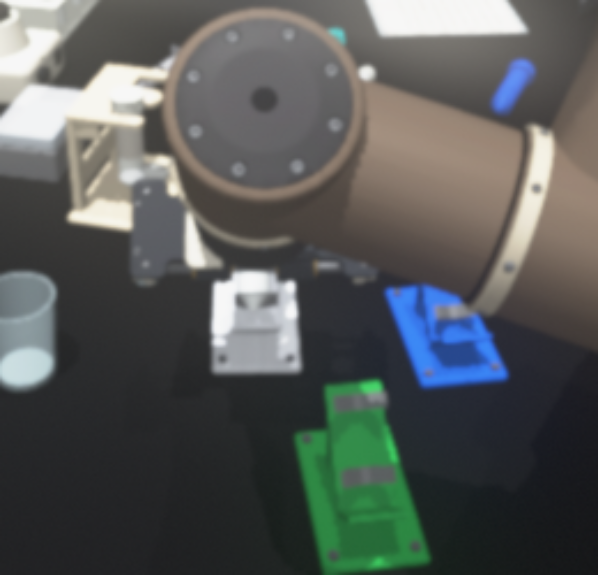

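Run:
```python
from h import *
d=grab_frame("side")[1];P=cloud(cam("side"),d).reshape(-1,3)
d0=np.load("pics/side0.npy").ravel()
new=(abs(d.ravel()-d0)>.03)&(d.ravel()>0)
Q=P[new]
for y in np.arange(.2,.7,.04):
    for x in np.arange(.24,.6,.06):
        k=(abs(Q[:,0]-x)<.03)&(abs(Q[:,1]-y)<.02)
        if k.sum()>5: print(round(x,2),round(y,2),np.percentile(Q[k,2],2).round(3),end=' | ')
    print()
c=cam("side")
P0=cloud(c,np.load("pics/side0.npy")).reshape(400,640,3)
im=cv2.imread("pics/side0.png");g=(im[...,1].astype(int)-im[...,2]>50)&(im[...,1].astype(int)-im[...,0]>50)&(P0[...,2]>.03)&(P0[...,1]>.2)&(P0[...,2]<.2)
print(P0[g].min(0),P0[g].max(0),g.sum())
```

```text
0.42 0.28 0.003 | 0.48 0.28 0.092 | 
0.36 0.32 0.142 | 0.42 0.32 0.14 | 0.48 0.32 0.142 | 0.54 0.32 0.151 | 
0.24 0.36 0.426 | 0.48 0.36 0.083 | 0.54 0.36 0.147 | 
0.24 0.4 0.472 | 0.42 0.4 -0.001 | 0.48 0.4 0.199 | 
0.24 0.44 0.433 | 0.42 0.44 0.233 | 0.48 0.44 0.235 | 
0.24 0.48 0.401 | 0.3 0.48 0.394 | 0.36 0.48 0.407 | 0.42 0.48 0.274 | 0.48 0.48 -0.001 | 
0.24 0.52 0.378 | 0.3 0.52 0.388 | 0.36 0.52 0.345 | 0.42 0.52 0.316 | 0.48 0.52 0.323 | 
0.24 0.56 0.308 | 0.3 0.56 0.323 | 0.36 0.56 0.342 | 0.42 0.56 0.358 | 0.48 0.56 0.386 | 



[0.315675   0.3579777  0.03009821] [0.38748964 0.46396865 0.08642337] 897
```

Call:
play_rows:
  targets:
    - [-0.002, 0, 0.002, 0.0028, -0.0167, -0.0184, 0.1]
    - [-0.002, 0, 0.002, 0.0028, -0.0167, -0.0184, 0.1]
    - [0, 0, 0, 0, 0, 0, 0.1]

```text
t: 8.75
eef_pos: [0.4783, 0.2221, 0.092]
ee_rot: [-3.122, -0.77, -1.371]
force: [-0.7, 0.2, -0.3]
width: 0.0273
```

```bash
python3 rel.py place
```

```text
q [ 1.11  0.53 -0.54  0.49 -1.19 -1.26] p [0.4783 0.2221 0.092 ] w 0.0273 F [-0.7  0.2 -0.3] t 8.75
rotvec needed [-0.0182  0.0105 -0.0037] shift [-0.0037 -0.0089 -0.0187]  along a,v,normal-in: -0.0076 -0.0055 0.0189
unit a [ 0.147 -0.692  0.707] v [0.978 0.208 0.   ] nz [ 0.147 -0.692 -0.707]
```

Call:
play_rows:
  targets:
    - [-0.009, 0.005, -0.002, -0.003, -0.003, -0.0035, 0.1]
    - [-0.007, 0.004, -0.002, -0.0015, -0.0022, -0.0035, 0.1]
    - [0, 0, 0, 0, 0, 0, 0.1]

```text
t: 9.12
eef_pos: [0.4748, 0.22, 0.0878]
ee_rot: [-3.133, -0.779, -1.366]
force: [0.0, -0.1, 0.0]
width: 0.0274
```

```bash
python3 rel.py place
```

```text
q [ 1.12  0.54 -0.54  0.49 -1.2  -1.26] p [0.4748 0.22   0.0878] w 0.0274 F [ 0.  -0.1  0. ] t 9.125
rotvec needed [-0.007   0.0046 -0.001 ] shift [-0.0003 -0.0068 -0.0146]  along a,v,normal-in: -0.0057 -0.0017 0.015
unit a [ 0.147 -0.692  0.707] v [0.978 0.208 0.   ] nz [ 0.147 -0.692 -0.707]
```

Call:
play_rows:
  targets:
    - [-0.004, 0.002, 0, -0.0004, -0.0044, -0.0043, 0.1]
    - [-0.002, 0.002, 0, 0, -0.0044, -0.0043, 0.1]
    - [0, 0, 0, 0, 0, 0, 0.1]

```text
t: 9.5
eef_pos: [0.4744, 0.2111, 0.0786]
ee_rot: [-3.141, -0.785, -1.36]
force: [0.9, -0.0, -0.7]
width: 0.0273
```

```bash
python3 rel.py place
```

```text
q [ 1.11  0.55 -0.56  0.5  -1.17 -1.26] p [0.4744 0.2111 0.0786] w 0.0273 F [ 0.9 -0.  -0.7] t 9.5
rotvec needed [-0.0008  0.0003 -0.0016] shift [ 0.0002  0.0021 -0.0054]  along a,v,normal-in: -0.0052 0.0006 0.0023
unit a [ 0.147 -0.692  0.707] v [0.978 0.208 0.   ] nz [ 0.147 -0.692 -0.707]
```

Now press in 2.5 mm along the normal, then slide 4.5 mm down the axis.

Call:
play_rows:
  targets:
    - [0, 0, 0, 0.0004, -0.0018, -0.0018, 0.1]
    - [0, 0, 0, 0, 0, 0, 0.1]

```text
t: 9.75
eef_pos: [0.4751, 0.21, 0.0773]
ee_rot: [-3.14, -0.785, -1.36]
force: [-2.3, 1.0, 0.7]
width: 0.0273
```

```bash
python3 rel.py place
```

```text
q [ 1.11  0.55 -0.56  0.5  -1.17 -1.27] p [0.4751 0.21   0.0773] w 0.0273 F [-2.3  1.   0.7] t 9.75
rotvec needed [-0.0011  0.0013 -0.0024] shift [-0.0005  0.0032 -0.0041]  along a,v,normal-in: -0.0052 0.0002 0.0006
unit a [ 0.147 -0.692  0.707] v [0.978 0.208 0.   ] nz [ 0.147 -0.692 -0.707]
```

Call:
play_rows:
  targets:
    - [0, 0, 0, -0.0003, 0.0016, -0.0016, 0.1]
    - [0, 0, 0, -0.0003, 0.0016, -0.0016, 0.1]
    - [0, 0, 0, 0, 0, 0, 0.1]

```text
t: 10.12
eef_pos: [0.4744, 0.2131, 0.0743]
ee_rot: [-3.139, -0.785, -1.361]
force: [-1.7, 0.8, 2.2]
width: 0.0274
```

```bash
python3 rel.py place
```

```text
q [ 1.11  0.56 -0.56  0.5  -1.17 -1.27] p [0.4744 0.2131 0.0743] w 0.0274 F [-1.7  0.8  2.2] t 10.125
rotvec needed [-0.0003  0.0015 -0.0022] shift [ 0.0001  0.0002 -0.0011]  along a,v,normal-in: -0.0009 0.0002 0.0007
unit a [ 0.147 -0.692  0.707] v [0.978 0.208 0.   ] nz [ 0.147 -0.692 -0.707]
```

Call:
play_rows:
  targets:
    - [0, 0, 0, -0.0001, 0.001, -0.0013, 0.1]
    - [0, 0, 0, -0.0002, 0.001, -0.001, 0.1]

```text
t: 10.38
eef_pos: [0.4742, 0.2136, 0.0737]
ee_rot: [-3.14, -0.79, -1.361]
force: [2.4, -3.6, 8.4]
width: 0.0272
```

```bash
python3 rel.py place
```

```text
q [ 1.11  0.56 -0.56  0.5  -1.17 -1.27] p [0.4742 0.2136 0.0737] w 0.0272 F [ 2.4 -3.6  8.4] t 10.375
rotvec needed [ 0.0044  0.0022 -0.0017] shift [ 0.0003 -0.0004 -0.0005]  along a,v,normal-in: 0.0 0.0002 0.0006
unit a [ 0.147 -0.692  0.707] v [0.978 0.208 0.   ] nz [ 0.147 -0.692 -0.707]
```

Call:
play_rows:
  targets:
    - [0, 0, 0, 0, 0, 0, 0.4]
    - [0, 0, 0, 0, 0, 0, 0.55]
    - [0, 0, 0, 0, 0, 0, 0.55]
    - [0, 0, 0, 0, 0, 0, 0.55]
    - [0, 0, 0, 0, 0, 0, 0.55]
    - [0, 0, 0, 0, 0, 0, 0.55]

```text
t: 11.12
eef_pos: [0.4744, 0.2139, 0.0728]
ee_rot: [-3.14, -0.789, -1.361]
force: [-0.6, -0.0, -0.5]
width: 0.0481
```

```bash
python3 rel.py place;python3 snap.py w6
```

```text
q [ 1.11  0.56 -0.56  0.5  -1.17 -1.27] p [0.4744 0.2139 0.0728] w 0.0481 F [-0.6 -0.  -0.5] t 11.125
rotvec needed [ 0.0032  0.0018 -0.0018] shift [ 0.0002 -0.0007  0.0004]  along a,v,normal-in: 0.0008 0.0 0.0002
unit a [ 0.147 -0.692  0.707] v [0.978 0.208 0.   ] nz [ 0.147 -0.692 -0.707]
11.125 [ 1.111  0.562 -0.556  0.5   -1.17  -1.272] [0.4744 0.2139 0.0728] [-3.14   -0.7889 -1.3606] 0.0481 0.001
```

View pics/w6.png

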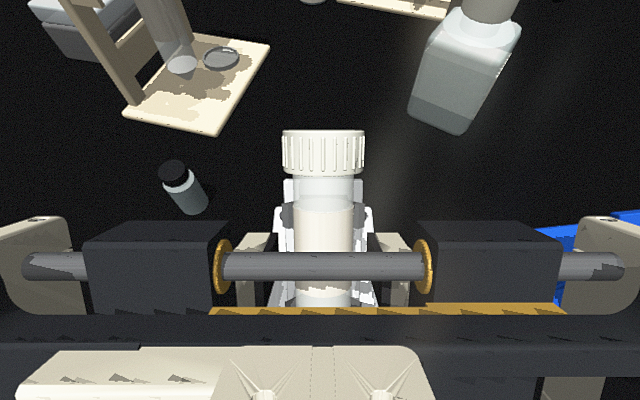

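Call:
play_rows:
  targets:
    - [0, 0, 0, -0.004, 0.017, 0.017, 0.55]
    - [0, 0, 0, -0.005, 0.025, 0.026, 0.55]
    - [0, 0, 0, -0.006, 0.028, 0.029, 0.55]
    - [0, 0, 0, -0.005, 0.02, 0.04, 0.55]
    - [0, 0, 0, 0, 0, 0.05, 0.55]
    - [0, 0, 0, 0, 0, 0, 0.55]

```text
t: 11.92
eef_pos: [0.4527, 0.3054, 0.2394]
ee_rot: [3.14, -0.791, -1.359]
force: [0.9, -0.2, -0.5]
width: 0.0479
```

```bash
python3 rel.py place;python3 snap.py w7
python3 - <<'E'
from h import *
import pickle
st=pickle.load(open("pics/w7.pkl","rb"));P=cloud(cam("wrist",st),np.load("pics/w7.npy")).reshape(-1,3)
toe=np.array([.4653,.2568,.040]);top=np.array([.4828,.1745,.124]);h=np.array([.208,-.978,0]);a=(h+[0,0,1])/2**.5;nu=(-h+[0,0,1])/2**.5;v=np.array([.978,.208,0])
Q=P-toe;A=Q@a;N=Q@nu;V=Q@v
k=(A>.09)&(A<.135)&(abs(N)<.04)&(abs(V)<.03);print(k.sum(),A[k].max(),np.percentile(A[k],[50,98]),N[k].max(),V[k].min(),V[k].max())
k2=k&(A>.104)&(A<.117);print("cap N max",np.percentile(N[k2],98),"V",V[k2].min(),V[k2].max())
k3=(A>.0315)&(A<.07)&(abs(V)<.005)&(N>0);print("body top N",k3.sum(),np.median(N[k3]))
E
```

```text
q [ 1.21  0.45 -0.25  0.39 -1.58 -1.15] p [0.4527 0.3054 0.2394] w 0.0479 F [ 0.9 -0.2 -0.5] t 11.925
rotvec needed [ 0.0055 -0.0001 -0.0013] shift [ 0.0219 -0.0922 -0.1662]  along a,v,normal-in: -0.0505 0.0022 0.1845
unit a [ 0.147 -0.692  0.707] v [0.978 0.208 0.   ] nz [ 0.147 -0.692 -0.707]
11.925 [ 1.214  0.452 -0.248  0.392 -1.577 -1.146] [0.4527 0.3054 0.2394] [ 3.1398 -0.7908 -1.3587] 0.0479 0.05
953 0.11871185429506398 [0.10795611 0.1185485 ] 0.01970325520326549 -0.021933419041982326 0.020499156139460167
cap N max 0.01893909450477795 V -0.01782578351860395 0.017314482712561446
body top N 232 0.013826877932320233
```

View pics/w7.png

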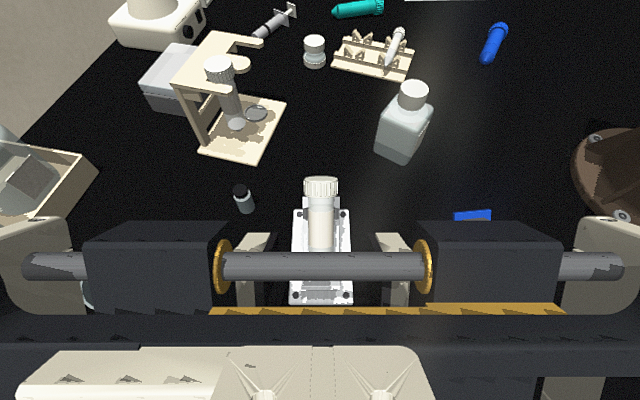

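Call:
play_rows:
  targets:
    - [0.154, 0.033, 0, 0.004, -0.019, 0.006, 0.6]
    - [0.154, 0.033, 0, 0.004, -0.019, 0.006, 0.6]
    - [0.154, 0.033, 0, 0.004, -0.019, 0.006, 0.6]
    - [0.154, 0.033, 0, 0.004, -0.019, 0.006, 0.6]
    - [0.154, 0.033, 0, 0.004, -0.019, 0.006, 0.6]
    - [0, 0, 0, 0, 0, 0, 0.6]

```text
t: 12.72
eef_pos: [0.4705, 0.2056, 0.2598]
ee_rot: [3.136, 0.008, -1.354]
force: [1.0, 0.0, 0.2]
width: 0.0527
```

```bash
sed -i "s/^else: .*/else: ztar,xtar=-a,nz; tgt=toe+.1145*a/" rel.py; python3 rel.py pick
```

```text
q [ 0.79  0.08 -0.3  -0.01 -1.2  -0.57] p [0.4705 0.2056 0.2598] w 0.0527 F [1.  0.  0.2] t 12.725
rotvec needed [ 0.7609  0.1591 -0.0089] shift [ 0.0117 -0.028  -0.1388]  along a,v,normal-in: -0.0771 0.0056 0.1192
unit a [ 0.147 -0.692  0.707] v [0.978 0.208 0.   ] nz [ 0.147 -0.692 -0.707]
```

Call:
play_rows:
  targets:
    - [0.152, 0.032, -0.002, 0.0053, -0.0195, -0.0135, 0.6]
    - [0.152, 0.032, -0.002, 0.0053, -0.0195, -0.0135, 0.6]
    - [0.152, 0.032, -0.002, 0.0053, -0.0195, -0.0135, 0.6]
    - [0.152, 0.032, -0.002, 0.0053, -0.0195, -0.0135, 0.6]
    - [0.152, 0.032, -0.002, 0.0053, -0.0195, -0.0135, 0.6]
    - [0, 0, 0, 0, 0, 0, 0.6]

```text
t: 13.48
eef_pos: [0.4943, 0.1081, 0.183]
ee_rot: [3.13, 0.808, -1.369]
force: [-0.5, 0.6, 0.4]
width: 0.0523
```

```bash
python3 rel.py pick; python3 snap.py w8;python3 -c "
from h import *
im,d=grab_frame('scene');cv2.imwrite('pics/c8.png',cv2.resize(im[60:330,160:460],None,fx=2.2,fy=2.2))"
```

```text
q [-0.03  0.34 -0.12 -0.79 -1.42  0.49] p [0.4943 0.1081 0.183 ] w 0.0523 F [-0.5  0.6  0.4] t 13.475
rotvec needed [-0.02   -0.0127 -0.0006] shift [-0.0122  0.0696 -0.062 ]  along a,v,normal-in: -0.0938 0.0026 -0.006
unit a [ 0.147 -0.692  0.707] v [0.978 0.208 0.   ] nz [ 0.147 -0.692 -0.707]
13.475 [-0.028  0.342 -0.121 -0.788 -1.419  0.488] [0.4943 0.1081 0.183 ] [ 3.1296  0.8075 -1.3692] 0.0523 0.066
```

View pics/w8.png

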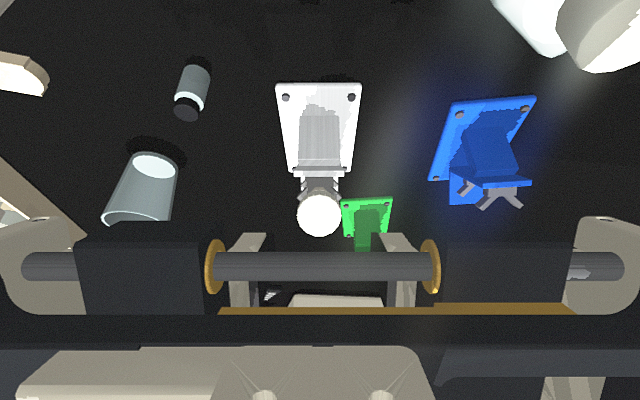

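View pics/c8.png

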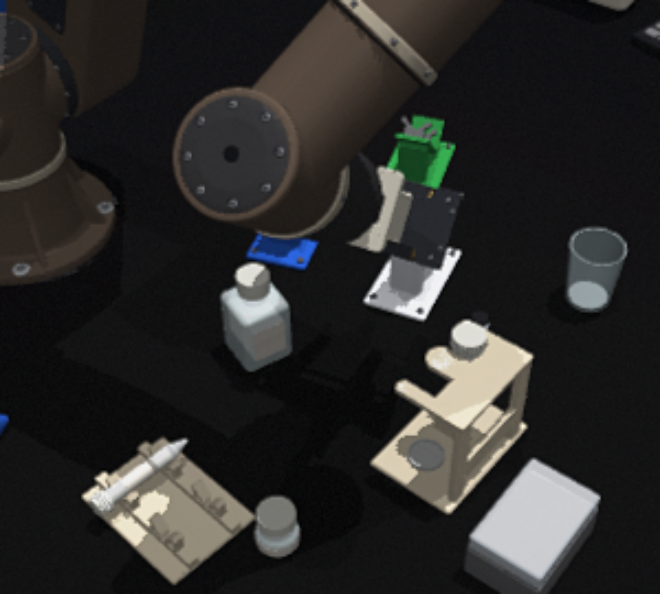

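Run:
```python
from h import *
d0=np.load("pics/scene0.npy")
for n in ["scene","side"]:
    d=grab_frame(n)[1];P=cloud(cam(n),d);d0=np.load(f"pics/{n}0.npy")
    Q=P[(abs(d-d0)>.03)&(d>0)&(d0>0)];Q=Q[Q[:,2]>.05]
    for y in np.arange(-.12,.2,.04):
        for x in np.arange(.28,.62,.05):
            k=(abs(Q[:,0]-x)<.025)&(abs(Q[:,1]-y)<.02)
            if k.sum()>8: print(f"{x:.2f},{y:.2f}:{np.percentile(Q[k,2],3):.3f}",end=' | ')
        print()
```

```text
0.53,-0.12:0.501 | 0.58,-0.12:0.378 | 
0.48,-0.08:0.596 | 0.53,-0.08:0.307 | 0.58,-0.08:0.329 | 
0.43,-0.04:0.590 | 0.48,-0.04:0.576 | 0.53,-0.04:0.570 | 0.58,-0.04:0.310 | 
0.53,0.00:0.266 | 0.58,0.00:0.266 | 
0.53,0.04:0.214 | 0.58,0.04:0.216 | 
0.53,0.08:0.261 | 0.58,0.08:0.254 | 


0.48,-0.12:0.397 | 0.53,-0.12:0.444 | 
0.48,-0.08:0.373 | 0.53,-0.08:0.417 | 0.58,-0.08:0.395 | 
0.48,-0.04:0.304 | 0.53,-0.04:0.380 | 0.58,-0.04:0.361 | 
0.43,0.00:0.214 | 0.48,0.00:0.286 | 0.53,0.00:0.319 | 0.58,0.00:0.322 | 
0.43,0.04:0.211 | 0.48,0.04:0.214 | 0.53,0.04:0.217 | 0.58,0.04:0.224 | 
0.43,0.08:0.214 | 0.48,0.08:0.207 | 0.53,0.08:0.225 | 0.58,0.08:0.207 | 
0.43,0.12:0.178 | 0.48,0.12:0.176 | 0.53,0.12:0.183 | 0.58,0.12:0.239 |
```

Call:
play_rows:
  targets:
    - [-0.01, -0.006, 0, -0.0036, 0.0231, -0.0191, 0.6]
    - [-0.01, -0.006, 0, -0.0036, 0.0231, -0.0191, 0.6]
    - [0, 0, 0, 0, 0, 0, 0.6]

```text
t: 14.05
eef_pos: [0.486, 0.1651, 0.1534]
ee_rot: [-3.116, 0.775, -1.324]
force: [-0.0, -0.1, -0.5]
width: 0.0525
```

```bash
python3 rel.py pick; python3 snap.py w9
python3 - <<'E'
from h import *
import pickle
st=pickle.load(open("pics/w9.pkl","rb"));P=cloud(cam("wrist",st),np.load("pics/w9.npy")).reshape(-1,3)
toe=np.array([.4653,.2568,.040]);h=np.array([.208,-.978,0]);a=(h+[0,0,1])/2**.5;nu=(-h+[0,0,1])/2**.5;v=np.array([.978,.208,0])
Q=P-toe;A=Q@a;N=Q@nu;V=Q@v
k=(A>.112)&(A<.125)&(abs(N)<.04)&(abs(V)<.022);print(k.sum(),np.median(A[k]),N[k].min(),N[k].max(),V[k].min(),V[k].max())
E
```

```text
q [ 0.09  0.33 -0.19 -0.81 -1.29  0.49] p [0.486  0.1651 0.1534] w 0.0525 F [-0.  -0.1 -0.5] t 14.05
rotvec needed [ 0.0064  0.0199 -0.0197] shift [-0.0039  0.0125 -0.0324]  along a,v,normal-in: -0.0322 -0.0012 0.0137
unit a [ 0.147 -0.692  0.707] v [0.978 0.208 0.   ] nz [ 0.147 -0.692 -0.707]
14.05 [ 0.087  0.335 -0.187 -0.809 -1.286  0.485] [0.486  0.1651 0.1534] [-3.1163  0.7747 -1.3237] 0.0525 0.028
2723 0.11863097666053248 -0.018291815340639134 0.017414805224732807 -0.018364943397513787 0.017889214474350452
```

View pics/w9.png

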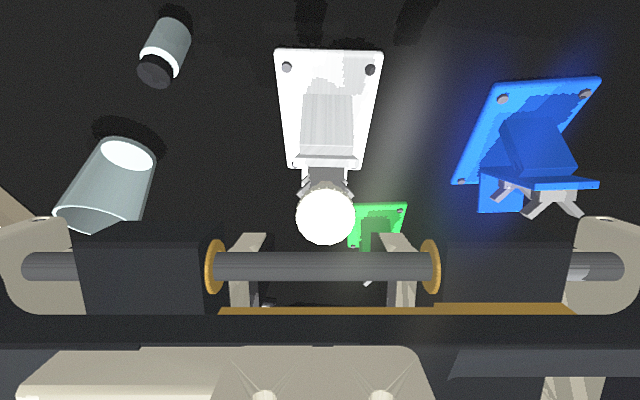

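Call:
play_rows:
  targets:
    - [0.003, 0.01, -0.01, 0.0004, -0.005, -0.005, 0.6]
    - [0.003, 0.01, -0.009, 0.0004, -0.005, -0.005, 0.6]
    - [0, 0, 0, 0, 0, 0, 0.6]

```text
t: 14.48
eef_pos: [0.488, 0.1541, 0.1457]
ee_rot: [-3.136, 0.784, -1.355]
force: [0.6, 0.9, -0.4]
width: 0.0525
```

```bash
python3 rel.py pick
```

```text
q [ 0.06  0.35 -0.19 -0.81 -1.29  0.49] p [0.488  0.1541 0.1457] w 0.0525 F [ 0.6  0.9 -0.4] t 14.475
rotvec needed [ 0.001   0.0041 -0.0021] shift [-0.0058  0.0235 -0.0247]  along a,v,normal-in: -0.0346 -0.0008 0.0004
unit a [ 0.147 -0.692  0.707] v [0.978 0.208 0.   ] nz [ 0.147 -0.692 -0.707]
```

Aligned. Advance in small steps.

Call:
play_rows:
  targets:
    - [0, 0.002, -0.001, -0.0015, 0.0055, -0.006, 0.6]
    - [0, 0.002, -0.001, -0.0015, 0.0055, -0.006, 0.6]
    - [0, 0, 0, 0, 0, 0, 0.6]

```text
t: 14.85
eef_pos: [0.485, 0.1652, 0.1325]
ee_rot: [3.14, 0.785, -1.364]
force: [1.1, 0.4, -0.7]
width: 0.0526
```

```bash
python3 rel.py pick
```

```text
q [ 0.08  0.37 -0.2  -0.83 -1.26  0.5 ] p [0.485  0.1652 0.1325] w 0.0526 F [ 1.1  0.4 -0.7] t 14.85
rotvec needed [ 0.001  -0.0009  0.0019] shift [-0.0029  0.0124 -0.0116]  along a,v,normal-in: -0.0172 -0.0002 -0.0008
unit a [ 0.147 -0.692  0.707] v [0.978 0.208 0.   ] nz [ 0.147 -0.692 -0.707]
```

Call:
play_rows:
  targets:
    - [0, 0, 0, -0.0014, 0.006, -0.0055, 0.6]
    - [0, 0, 0, -0.0014, 0.006, -0.0055, 0.6]
    - [0, 0, 0, 0, 0, 0, 0.6]

```text
t: 15.22
eef_pos: [0.4819, 0.1783, 0.1207]
ee_rot: [3.14, 0.785, -1.364]
force: [-0.1, 0.2, -1.2]
width: 0.0528
```

```bash
python3 rel.py pick
```

```text
q [ 0.1   0.38 -0.22 -0.84 -1.23  0.51] p [0.4819 0.1783 0.1207] w 0.0528 F [-0.1  0.2 -1.2] t 15.225
rotvec needed [ 0.0009 -0.001   0.0015] shift [ 0.0002 -0.0007  0.0003]  along a,v,normal-in: 0.0007 0.0001 0.0003
unit a [ 0.147 -0.692  0.707] v [0.978 0.208 0.   ] nz [ 0.147 -0.692 -0.707]
```

Call:
play_rows:
  targets:
    - [0, 0, 0, 0, 0, 0, 0.2]
    - [0, 0, 0, 0, 0, 0, 0.2]
    - [0, 0, 0, 0, 0, 0, 0.2]
    - [0, 0, 0, 0, 0, 0, 0.2]
    - [0, 0, 0, 0, 0, 0, 0.2]
  grip_force: 40

```text
t: 15.85
eef_pos: [0.4818, 0.1782, 0.1209]
ee_rot: [3.14, 0.785, -1.364]
force: [-0.3, -0.4, -1.0]
width: 0.0353
```

```bash
python3 rel.py pick
```

```text
q [ 0.1   0.38 -0.22 -0.84 -1.23  0.51] p [0.4818 0.1782 0.1209] w 0.0353 F [-0.3 -0.4 -1. ] t 15.85
rotvec needed [ 0.0009 -0.001   0.0013] shift [ 0.0003 -0.0006  0.    ]  along a,v,normal-in: 0.0005 0.0002 0.0004
unit a [ 0.147 -0.692  0.707] v [0.978 0.208 0.   ] nz [ 0.147 -0.692 -0.707]
```

Run:
```python
from h import *
import pickle
st=pickle.load(open("pics/w2.pkl","rb"));P=cloud(cam("wrist",st),np.load("pics/w2.npy")).reshape(400,640,3)
H=P[15:140,100:280].reshape(-1,3)
hb=H[(H[:,2]>.122)&(H[:,2]<.138)]
hx=np.array([.9983,-.058]);hy=np.array([.058,.9983]);o=np.array([.6462,.0417])
# refine yaw from plate side edges
X=(hb[:,:2]-o)@hx*1e3;Y=(hb[:,:2]-o)@hy*1e3
print("plate X",X.min(),X.max(),"Y",Y.min(),Y.max())
for a in range(-40,60,4):
    k=(X>=a)&(X<a+4);y=np.sort(Y[k]);
    if k.sum()<4: continue
    g=np.diff(y);i=np.where(g>3)[0];print(a+2,y[0].round(1),y[-1].round(1),[(y[j].round(1),y[j+1].round(1)) for j in i])
for b in (-74,-70,-66,-62,-58,-54,-50):
    k=(abs(Y-b)<2);print("Y",b,"min X",X[k].min().round(1))
for b in (-25,25,-92,-40,-34,-30,-85,30): 
    k=(abs(Y-b)<2);print("edge Y",b,X[k].min().round(1) if k.any() else None,X[k].max().round(1) if k.any() else None)
```

```text
plate X -26.903086355770185 60.22235925101789 Y -92.67465409675172 33.15390584787127
-26 -88.1 25.7 [(np.float64(-80.2), np.float64(-37.0)), (np.float64(-21.6), np.float64(21.9))]
-22 -91.6 32.0 [(np.float64(-76.6), np.float64(-42.7)), (np.float64(-17.5), np.float64(16.5))]
-18 -91.8 32.3 [(np.float64(-76.4), np.float64(-43.9)), (np.float64(-15.7), np.float64(-4.3)), (np.float64(-3.9), np.float64(-0.8)), (np.float64(-0.4), np.float64(4.5)), (np.float64(4.8), np.float64(16.2))]
-14 -91.9 32.3 [(np.float64(-76.5), np.float64(-45.3)), (np.float64(-5.0), np.float64(17.0))]
-10 -91.9 32.4 [(np.float64(-76.4), np.float64(-45.2)), (np.float64(-8.1), np.float64(22.7))]
-6 -91.6 32.4 [(np.float64(-76.4), np.float64(-45.3)), (np.float64(-14.4), np.float64(25.1))]
-2 -92.0 32.8 [(np.float64(-76.7), np.float64(-45.4)), (np.float64(-15.4), np.float64(28.6))]
2 -91.9 32.4 [(np.float64(-76.8), np.float64(-45.2)), (np.float64(-15.5), np.float64(28.9))]
6 -92.0 32.1 [(np.float64(-76.7), np.float64(-45.4)), (np.float64(-14.7), np.float64(28.5))]
10 -91.7 32.6 [(np.float64(-76.3), np.float64(-45.4)), (np.float64(-11.9), np.float64(28.0))]
14 -92.2 31.6 [(np.float64(-7.4), np.float64(24.9))]
18 -92.5 32.8 [(np.float64(-2.2), np.float64(20.2))]
22 -92.5 32.9 []
26 -92.4 32.9 []
30 -92.5 32.9 []
34 -92.7 32.9 []
38 -92.3 32.4 []
42 -92.4 32.4 []
46 -92.4 32.6 []
50 -92.3 32.4 []
54 -92.6 33.2 []
58 -92.4 32.7 []
Y -74 min X 15.4
Y -70 min X 15.1
Y -66 min X 15.5
Y -62 min X 15.6
Y -58 min X 15.4
Y -54 min X 15.4
Y -50 min X 15.4
edge Y -25 -26.3 59.8
edge Y 25 -24.6 60.0
edge Y -92 -22.2 58.9
edge Y -40 -23.7 60.1
edge Y -34 -26.3 59.7
edge Y -30 -26.9 59.9
edge Y -85 -25.2 59.2
edge Y 30 -23.5 60.2
```

Call:
play_rows:
  targets:
    - [0, 0, 0, 0, 0, 0.01, 0.2]
    - [0, 0, 0, 0, 0, 0.025, 0.2]
    - [0, 0, 0, 0, 0, 0.045, 0.2]
    - [0, 0, 0, 0, 0, 0.045, 0.2]
    - [-0.15, -0.032, 0, 0, -0.005, 0.025, 0.2]
    - [-0.15, -0.032, 0, 0.005, -0.02, 0.01, 0.2]
    - [-0.15, -0.032, 0, 0.005, -0.02, 0.005, 0.2]
    - [-0.15, -0.032, 0, 0.005, -0.02, 0.005, 0.2]
    - [-0.15, -0.032, 0, 0.005, -0.02, 0.005, 0.2]
    - [0, 0, 0, 0, 0, 0, 0.2]

```text
t: 17.1
eef_pos: [0.5039, 0.089, 0.3109]
ee_rot: [-3.123, -0.003, -1.369]
force: [-0.5, 0.3, -1.2]
width: 0.0355
```

```bash
python3 snap.py w10;python3 -c "
from h import *
im,d=grab_frame('scene');cv2.imwrite('pics/c10.png',cv2.resize(im[60:330,160:460],None,fx=2.2,fy=2.2))
im,d=grab_frame('side');cv2.imwrite('pics/s10.png',im)"
```

```text
17.1 [ 0.566  0.033 -0.238  0.01  -1.284 -0.367] [0.5039 0.089  0.3109] [-3.1228e+00 -2.8000e-03 -1.3687e+00] 0.0355 0.026
```

View pics/w10.png

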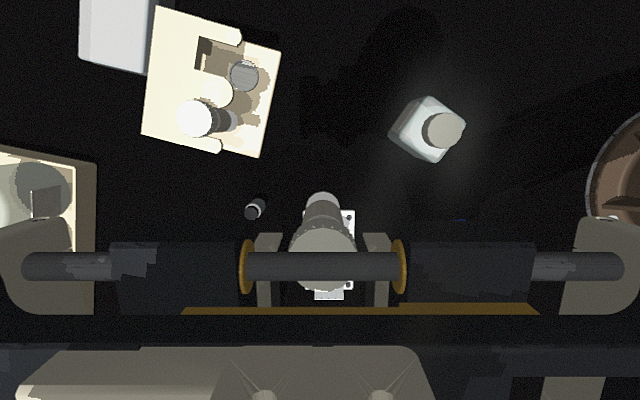

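View pics/c10.png

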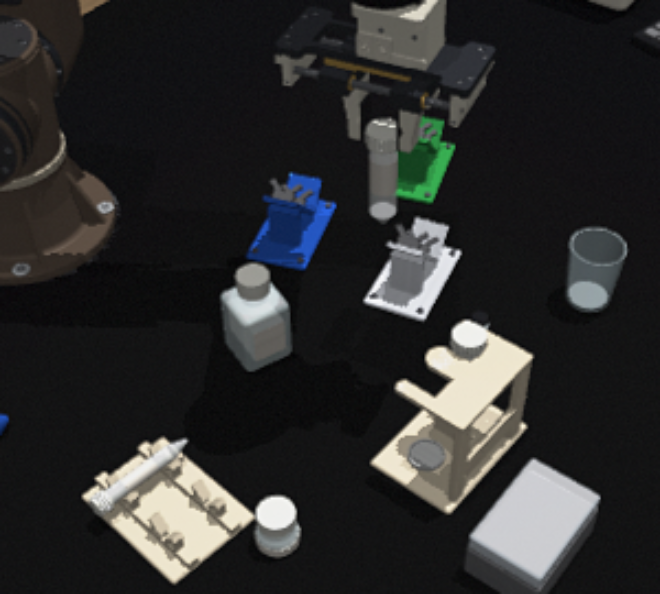

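View pics/s10.png

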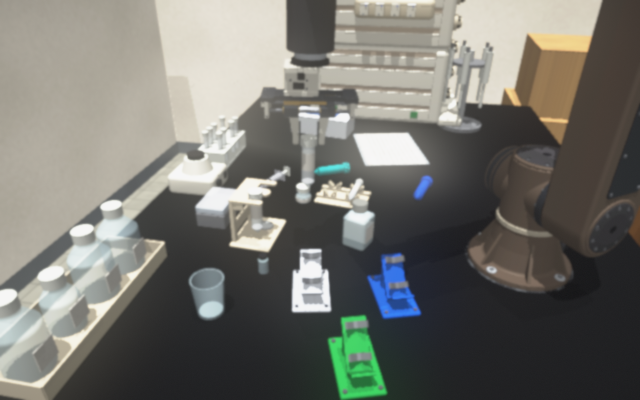

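Call:
play_rows:
  targets:
    - [0, 0, -0.087, 0.028, -0.035, -0.02, 0.2]
    - [0, 0, -0.087, 0.028, -0.035, -0.02, 0.2]
    - [0, 0, -0.087, 0.028, -0.035, -0.02, 0.2]
    - [0, 0, 0, 0, 0, 0, 0.2]

```text
t: 17.75
eef_pos: [0.5907, -0.0206, 0.248]
ee_rot: [-3.124, 0.011, -1.646]
force: [0.7, 0.0, -0.5]
width: 0.0347
```

```bash
cat > hang.py <<'E'
from h import *
import sys
hx=np.array([.9983,-.058,0]);hy=np.array([.058,.9983,0]);home=np.array([.6438,-.0192,.130])
st=get_state();R=Ro.from_euler('xyz',st['ee_rot']);p=st['eef_pos']
rv=(Ro.from_euler('xyz',[np.pi,0,-1.629])*R.inv()).as_rotvec()
g=p-R.as_matrix()[:,2]*0
D=home-p
print('t',st['t'],'p',p.round(4),'w',round(st['width'],4),'F',st['force'].round(1),'M',st['moment'].round(2),'q',st['q'].round(2))
print("rotvec",rv.round(4),"TCP short of home hx %.4f hy %.4f; underside above plate %.4f"%(D@hx,D@hy,p[2]-.013-.130))
E
python3 hang.py; python3 snap.py w11
```

```text
t 17.75 p [ 0.5907 -0.0206  0.248 ] w 0.0347 F [ 0.7  0.  -0.5] M [0.06 0.12 0.01] q [ 0.29  0.2  -0.18 -0.   -1.17 -0.37]
rotvec [-0.01    0.0186  0.0174] TCP short of home hx 0.0529 hy 0.0044; underside above plate 0.1050
17.75 [ 0.293  0.204 -0.177 -0.004 -1.169 -0.367] [ 0.5907 -0.0206  0.248 ] [-3.1237  0.0113 -1.6463] 0.0347 0.015
```

View pics/w11.png

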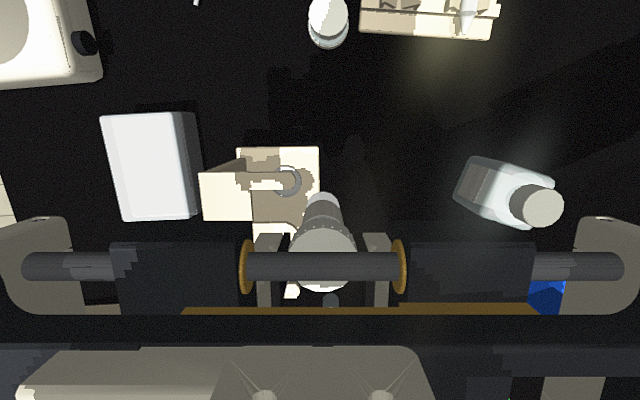

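Call:
play_rows:
  targets:
    - [-0.005, 0.01, 0.009, -0.001, 0.002, -0.025, 0.2]
    - [-0.005, 0.009, 0.008, -0.001, 0.002, -0.025, 0.2]
    - [0, 0, 0, 0, 0, 0, 0.2]

```text
t: 18.18
eef_pos: [0.5888, -0.0157, 0.2001]
ee_rot: [-3.138, 0.005, -1.629]
force: [1.5, 0.3, -0.1]
width: 0.0348
```

```bash
python3 hang.py; python3 snap.py w12
python3 - <<'E'
from h import *
import pickle
st=pickle.load(open("pics/w12.pkl","rb"));R=Ro.from_euler('xyz',st['ee_rot']).as_matrix()
P=cloud(cam("wrist",st),np.load("pics/w12.npy")).reshape(-1,3)
Q=(P-st['eef_pos'])  # world offsets from TCP
def fit(Q,tag):
    for z in range(-110,0,10):
        k=(Q[:,2]*1e3>=z)&(Q[:,2]*1e3<z+10)&(np.hypot(Q[:,0],Q[:,1])<.028)
        if k.sum()>12:
            s=Q[k,:2]*1e3
            from scipy.optimize import least_squares
            r=14. if z+5<-17 else 18.
            f=least_squares(lambda c:np.hypot(*(s-c).T)-r,[0,0],loss='soft_l1');print(tag,z+5,k.sum(),f.x.round(1),round(f.cost/k.sum(),2))
fit(Q,"wrist")
for n in ["scene","side"]:
    im,d=grab_frame(n);cv2.imwrite(f"pics/{n}12.png",im)
    fit(cloud(cam(n),d).reshape(-1,3)-st['eef_pos'],n)
E
```

```text
t 18.175 p [ 0.5888 -0.0157  0.2001] w 0.0348 F [ 1.5  0.3 -0.1] M [ 0.09  0.04 -0.01] q [ 0.3   0.24 -0.24 -0.   -1.08 -0.36]
rotvec [-0.0047  0.0039  0.    ] TCP short of home hx 0.0551 hy -0.0003; underside above plate 0.0571
18.175 [ 0.303  0.243 -0.238 -0.004 -1.084 -0.359] [ 0.5888 -0.0157  0.2001] [-3.138  0.005 -1.629] 0.0348 0.039
wrist -95 76 [0.4 0.3] 0.01
wrist -85 87 [0.3 0.3] 0.01
wrist -75 83 [0.3 0.2] 0.01
wrist -65 113 [ 0.3 -0.2] 0.01
wrist -55 134 [ 0.3 -0.2] 0.01
wrist -45 153 [ 0.3 -0.3] 0.01
wrist -35 176 [ 0.2 -0.3] 0.01
wrist -25 60 [ 0.3 -0.2] 0.02
wrist -15 99 [ 0.2 -0.1] 0.62
wrist -5 542 [ 0.2 -0.5] 1.5
scene -95 27 [3.2 1.9] 0.37
scene -85 34 [4.2 1.8] 0.55
scene -75 35 [3.9 1.7] 0.53
scene -65 36 [4.2 1.2] 0.19
scene -55 37 [4.4 1.2] 0.42
scene -45 38 [4.5 1.4] 0.39
scene -35 44 [4.1 1.3] 0.44
scene -25 39 [3.8 1.3] 0.31
scene -15 21 [0.6 2.8] 0.68
scene -5 58 [1.7 0.7] 1.93
side -95 33 [0.1 1.6] 0.89
side -85 37 [0.5 1.4] 1.0
side -75 38 [0.4 1.6] 0.65
side -65 37 [0.  0.7] 0.61
side -55 43 [-0.6  2. ] 0.66
side -45 37 [-0.2  1.4] 0.71
side -35 42 [0.6 1.2] 0.64
side -25 47 [0.1 1.7] 0.62
side -15 34 [ 0.9 -3.4] 1.06
side -5 62 [0.3 1. ] 1.5
```

View pics/scene12.png

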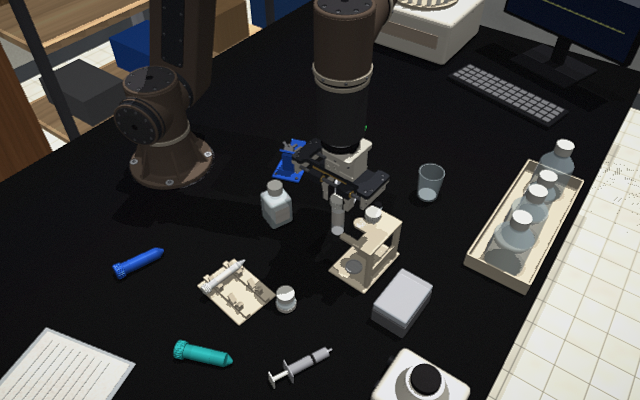

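Call:
play_rows:
  targets:
    - [-0.002, 0.002, 0, 0, 0, -0.025, 0.2]
    - [-0.002, 0.002, 0, 0, 0, -0.02, 0.2]
    - [0, 0, 0, 0, 0, 0, 0.2]

```text
t: 18.7
eef_pos: [0.5928, -0.0149, 0.1621]
ee_rot: [-3.129, 0.004, -1.628]
force: [0.3, 0.5, -0.9]
width: 0.0347
```

```bash
python3 hang.py
```

```text
t 18.7 p [ 0.5928 -0.0149  0.1621] w 0.0347 F [ 0.3  0.5 -0.9] M [ 0.04 -0.05  0.01] q [ 0.3   0.28 -0.29  0.   -0.99 -0.36]
rotvec [-0.0033  0.013  -0.001 ] TCP short of home hx 0.0511 hy -0.0014; underside above plate 0.0191
```

Call:
play_rows:
  targets:
    - [-0.002, 0.006, 0, -0.001, -0.0008, -0.007, 0.2]
    - [-0.001, 0.006, 0, -0.001, -0.0008, -0.007, 0.2]
    - [0, 0, 0, 0, 0, 0, 0.2]

```text
t: 19.08
eef_pos: [0.5922, -0.0162, 0.1505]
ee_rot: [-3.137, 0.001, -1.628]
force: [0.0, 0.4, -0.6]
width: 0.0353
```

```bash
python3 hang.py; python3 snap.py w13
python3 - <<'E'
from h import *
import pickle
st=pickle.load(open("pics/w13.pkl","rb"));P=cloud(cam("wrist",st),np.load("pics/w13.npy")).reshape(-1,3)
hx=np.array([.9983,-.058]);hy=np.array([.058,.9983]);o=np.array([.6438,-.0192])
k=(P[:,2]>.124)&(P[:,2]<.136);X=(P[k,:2]-o)@hx*1e3;Y=(P[k,:2]-o)@hy*1e3
for a in range(-32,24,4):
    s=(X>=a)&(X<a+4)&(abs(Y)<60);y=np.sort(Y[s])
    if s.sum()>3: i=np.where(np.diff(y)>2)[0];print(a+2,y[0].round(1),y[-1].round(1),[(y[j].round(1),y[j+1].round(1)) for j in i])
E
```

```text
t 19.075 p [ 0.5922 -0.0162  0.1505] w 0.0353 F [ 0.   0.4 -0.6] M [ 0.1  -0.07  0.  ] q [ 0.3   0.29 -0.3   0.   -0.98 -0.36]
rotvec [-0.0012  0.0047 -0.0014] TCP short of home hx 0.0517 hy -0.0000; underside above plate 0.0075
19.075 [ 0.303  0.292 -0.297  0.    -0.977 -0.359] [ 0.5922 -0.0162  0.1505] [-3.1369e+00  1.5000e-03 -1.6276e+00] 0.0353 0.011
-26 -29.5 -18.5 []
-22 -31.3 -15.4 []
-18 -31.4 -16.0 []
-14 -31.2 -16.3 []
-10 -31.3 -16.2 []
-6 -31.3 -16.2 []
-2 -31.2 -15.9 []
2 -31.3 -16.2 []
6 -31.4 -16.0 []
10 -31.5 -16.1 []
14 -31.8 -12.2 []
18 -31.8 -13.8 []
22 -31.8 -13.7 []
```

View pics/w13.png

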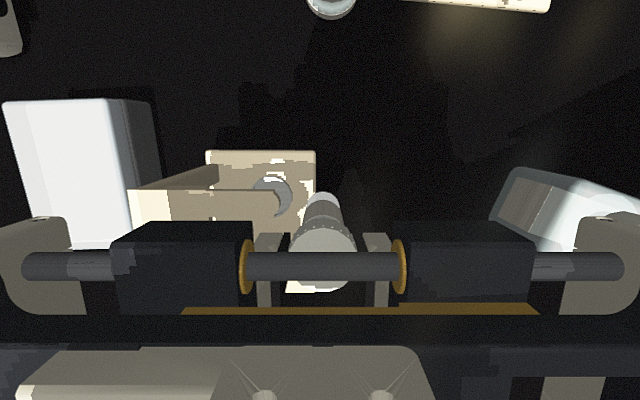

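Call:
play_rows:
  targets:
    - [-0.001, 0.004, -0.001, 0.005, -0.0004, -0.003, 0.2]
    - [0, 0, 0, 0.01, -0.0006, -0.0005, 0.2]
    - [0, 0, 0, 0, 0, 0, 0.2]

```text
t: 19.5
eef_pos: [0.6092, -0.0172, 0.1477]
ee_rot: [-3.139, 0.0, -1.628]
force: [-0.5, 0.7, -2.0]
width: 0.035
```

```bash
python3 hang.py
```

```text
t 19.5 p [ 0.6092 -0.0172  0.1477] w 0.035 F [-0.5  0.7 -2. ] M [ 0.13  0.02 -0.01] q [ 0.29  0.32 -0.26  0.   -0.99 -0.35]
rotvec [-0.0002  0.0022 -0.0006] TCP short of home hx 0.0347 hy -0.0000; underside above plate 0.0047
```

Call:
play_rows:
  targets:
    - [0, 0.001, 0, 0.007, -0.0005, 0, 0.2]
    - [0, 0.001, 0, 0.007, -0.0005, 0, 0.2]
    - [0, 0, 0, 0, 0, 0, 0.2]

```text
t: 19.88
eef_pos: [0.6244, -0.0183, 0.1475]
ee_rot: [3.141, 0.0, -1.628]
force: [-0.2, 0.2, -1.0]
width: 0.0353
```

```bash
python3 hang.py
```

```text
t 19.875 p [ 0.6244 -0.0183  0.1475] w 0.0353 F [-0.2  0.2 -1. ] M [ 0.08 -0.02  0.01] q [ 0.28  0.35 -0.22 -0.   -1.   -0.34]
rotvec [-0.0001 -0.0001 -0.0006] TCP short of home hx 0.0194 hy 0.0002; underside above plate 0.0045
```

Call:
play_rows:
  targets:
    - [0, 0, 0, 0.007, -0.0004, 0, 0.2]
    - [0, 0, 0, 0.007, -0.0004, 0, 0.2]
    - [0, 0, 0, 0, 0, 0, 0.2]

```text
t: 20.25
eef_pos: [0.6393, -0.0192, 0.1475]
ee_rot: [3.141, 0.0, -1.628]
force: [-0.7, -0.5, -1.3]
width: 0.035
```

```bash
python3 hang.py
```

```text
t 20.25 p [ 0.6393 -0.0192  0.1475] w 0.035 F [-0.7 -0.5 -1.3] M [ 0.06 -0.02 -0.  ] q [ 0.27  0.37 -0.19 -0.   -1.01 -0.33]
rotvec [-0.0001 -0.0002 -0.0006] TCP short of home hx 0.0045 hy 0.0002; underside above plate 0.0045
```

Now the last 4 mm, watching force for the closed end.

Call:
play_rows:
  targets:
    - [0, 0, 0, 0.0025, -0.0001, 0, 0.2]
    - [0, 0, 0, 0.002, -0.0001, 0, 0.2]
    - [0, 0, 0, 0, 0, 0, 0.2]

```text
t: 20.62
eef_pos: [0.6438, -0.0194, 0.1474]
ee_rot: [3.141, 0.0, -1.628]
force: [-0.3, -0.9, -0.5]
width: 0.0352
```

```bash
python3 hang.py
```

```text
t 20.625 p [ 0.6438 -0.0194  0.1474] w 0.0352 F [-0.3 -0.9 -0.5] M [ 0.08 -0.03  0.01] q [ 0.27  0.38 -0.18 -0.   -1.02 -0.33]
rotvec [-0.0001 -0.0005 -0.0005] TCP short of home hx -0.0000 hy 0.0002; underside above plate 0.0044
```

Call:
play_rows:
  targets:
    - [0, 0, 0, 0.0012, 0, 0, 0.2]
    - [0, 0, 0, 0.0005, 0, 0, 0.2]

```text
t: 20.88
eef_pos: [0.644, -0.0195, 0.1473]
ee_rot: [3.138, -0.0, -1.629]
force: [-3.3, 0.2, 1.2]
width: 0.0345
```

```bash
python3 hang.py
```

```text
t 20.875 p [ 0.644  -0.0195  0.1473] w 0.0345 F [-3.3  0.2  1.2] M [ 0.35  1.08 -0.06] q [ 0.27  0.38 -0.18 -0.   -1.02 -0.33]
rotvec [ 0.     -0.0034 -0.0003] TCP short of home hx -0.0002 hy 0.0003; underside above plate 0.0043
```

Call:
play_rows:
  targets:
    - [0, 0, 0, -0.0003, 0, -0.002, 0.2]
    - [0, 0, 0, 0, 0, -0.0015, 0.2]
    - [0, 0, 0, 0, 0, 0, 0.2]

```text
t: 21.25
eef_pos: [0.6439, -0.0195, 0.1437]
ee_rot: [3.139, -0.0, -1.629]
force: [-3.0, -0.1, 1.1]
width: 0.0347
```

```bash
python3 hang.py
```

```text
t 21.25 p [ 0.6439 -0.0195  0.1437] w 0.0347 F [-3.  -0.1  1.1] M [ 0.19  0.81 -0.1 ] q [ 0.27  0.38 -0.18 -0.   -1.01 -0.33]
rotvec [-0.     -0.0026 -0.0004] TCP short of home hx -0.0001 hy 0.0003; underside above plate 0.0007
```

Call:
play_rows:
  targets:
    - [0, 0, 0, -0.0003, 0, -0.0007, 0.2]
    - [0, 0, 0, 0, 0, -0.0004, 0.2]

```text
t: 21.5
eef_pos: [0.6439, -0.0195, 0.1437]
ee_rot: [3.14, -0.0, -1.628]
force: [-4.2, 1.0, 4.3]
width: 0.035
```

```bash
python3 hang.py
```

```text
t 21.5 p [ 0.6439 -0.0195  0.1437] w 0.035 F [-4.2  1.   4.3] M [ 0.41  1.43 -0.01] q [ 0.27  0.38 -0.18 -0.   -1.01 -0.33]
rotvec [ 0.0002 -0.0016 -0.0008] TCP short of home hx -0.0001 hy 0.0003; underside above plate 0.0007
```

Call:
play_rows:
  targets:
    - [0, 0, 0, 0, 0, 0, 0.45]
    - [0, 0, 0, 0, 0, 0, 0.55]
    - [0, 0, 0, 0, 0, 0, 0.55]
    - [0, 0, 0, 0, 0, 0, 0.55]

```text
t: 22.0
eef_pos: [0.6453, -0.0193, 0.1435]
ee_rot: [-3.141, 0.0, -1.628]
force: [-0.7, -0.4, -0.7]
width: 0.0484
```

```bash
python3 hang.py; python3 snap.py w14
```

```text
t 22.0 p [ 0.6453 -0.0193  0.1435] w 0.0484 F [-0.7 -0.4 -0.7] M [0.11 0.02 0.05] q [ 0.27  0.38 -0.18  0.   -1.01 -0.33]
rotvec [-0.0002  0.0009 -0.0008] TCP short of home hx -0.0015 hy 0.0001; underside above plate 0.0005
22.0 [ 0.272  0.381 -0.181  0.    -1.009 -0.329] [ 0.6453 -0.0193  0.1435] [-3.1407e+00  2.0000e-04 -1.6282e+00] 0.0484 0.002
```

View pics/w14.png

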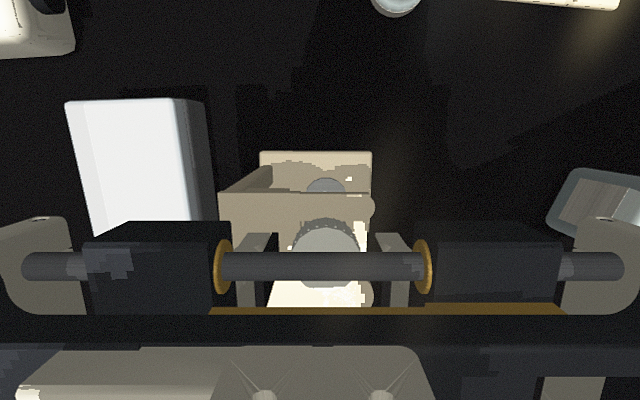

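Released; retreat straight up slowly, then view.

Call:
play_rows:
  targets:
    - [0, 0, 0, -0.001, 0, 0.01, 0.55]
    - [0, 0, 0, 0, 0, 0.025, 0.55]
    - [0, 0, 0, 0, 0, 0.05, 0.55]
    - [0, 0, 0, -0.02, 0, 0.055, 0.55]
    - [0, 0, 0, -0.03, 0, 0.05, 0.55]
    - [0, 0, 0, -0.03, 0.03, 0.03, 0.55]
    - [0, 0, 0, -0.03, 0.03, 0, 0.55]
    - [0, 0, 0, 0, 0, 0, 0.55]
    - [0, 0, 0, 0, 0, 0, 0.55]

```text
t: 23.18
eef_pos: [0.5295, 0.0407, 0.3765]
ee_rot: [-3.135, 0.003, -1.629]
force: [-0.5, 0.1, 0.4]
width: 0.0481
```

```bash
python3 snap.py w15
python3 - <<'E'
from h import *
import pickle
for n in ["scene","side"]:
    im,d=grab_frame(n);cv2.imwrite(f"pics/{n}15.png",im)
    P=cloud(cam(n),d).reshape(-1,3)
    for nm,c in [("tube",(.6438,-.0192)),("hung",(.6462,.0417))]:
        k=(np.hypot(P[:,0]-c[0],P[:,1]-c[1])<.03)&(P[:,2]>.143)&(P[:,2]<.16);print(n,nm,k.sum(),P[k].mean(0).round(4))
st=pickle.load(open("pics/w15.pkl","rb"));P=cloud(cam("wrist",st),np.load("pics/w15.npy")).reshape(-1,3)
for nm,c in [("tube",(.6438,-.0192)),("hung",(.6462,.0417))]:
    k=(np.hypot(P[:,0]-c[0],P[:,1]-c[1])<.03)&(P[:,2]>.143)&(P[:,2]<.16)
    if k.sum():
        (cc,r)=cv2.minEnclosingCircle((P[k,:2]*1e3).astype(np.float32));print("wrist",nm,cc,r,P[k,2].mean())
im=cv2.imread("pics/scene15.png");cv2.imwrite("pics/scene15z.png",cv2.resize(im[100:360,180:480],None,fx=2.2,fy=2.2))
E
```

```text
23.175 [ 4.470e-01  5.400e-02 -6.800e-02  1.000e-03 -1.442e+00 -5.050e-01] [0.5295 0.0407 0.3765] [-3.1349e+00  2.8000e-03 -1.6288e+00] 0.0481 0.011
scene tube 174 [ 0.6479 -0.0201  0.1481]
scene hung 164 [0.6504 0.0415 0.148 ]
side tube 87 [ 0.6412 -0.0143  0.147 ]
side hung 101 [0.643  0.0482 0.1469]
wrist tube (643.5596313476562, -19.4439640045166) 18.432748794555664 0.1475989293166393
wrist hung (645.5699462890625, 42.475948333740234) 18.265554428100586 0.14763066142682926
```

View pics/w15.png

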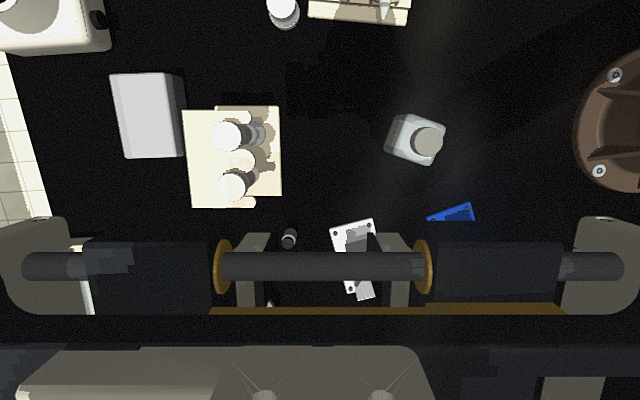

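View pics/scene15z.png

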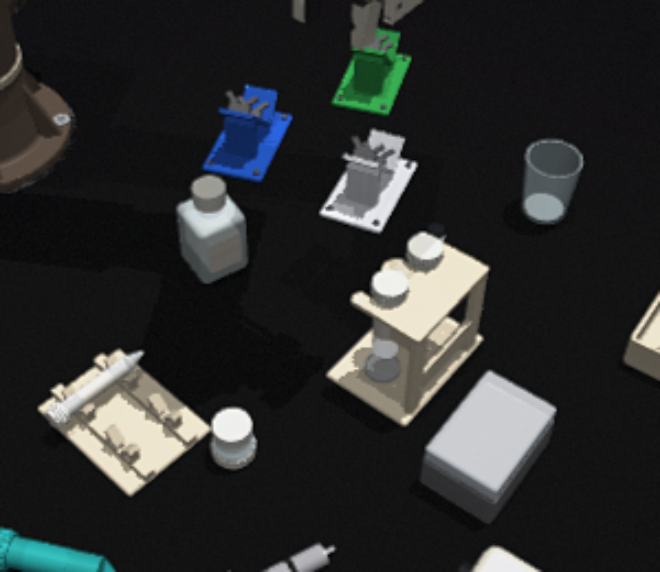

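View pics/side15.png

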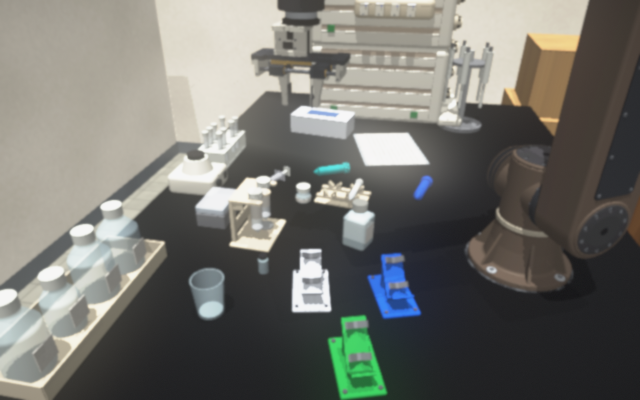

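```bash
python3 -c "
from station import *
print(get_state()['t']);print(job_done())"
```

```text
23.325
the job is handed in; nothing more can be done
None
```

The large tube now hangs upright by its cap in the free (right) fork, and I handed the job in at 23.3 s; it reports no verdict.

**What I did:** I picked the tube out of the cradle and laid it in the slanted rest with its tip against the toe stop (about 9 N felt there). I let go and backed off. I then took it again by the cap along its axis, turned it upright, pushed it in until I felt the closed end of the slot, lowered it onto the plate and let go.

**In the rest:** after release, the cap face was 118.7 mm up the trough axis (nominal 119 mm), within about 0.5 mm sideways. I checked this with the wrist camera from clear of the rest.

**In the fork:** the wrist camera put the cap centre at (643.6, -19.4) mm, against a home point I estimated at (643.8, -19.2) mm. The cap face was at 147.6 mm. I last measured the tilt just before insertion, at about 0.01 rad or less; after release I judged it upright by eye.

**Other things:**
- The other hung tube read within about 1 mm of its first position.
- The slim tube, bottle, jar, tip box, beaker and vial looked unmoved in the final pictures. I did not measure them.
- The syringe was only partly in the close view and also looked unmoved.

**Disagreement:** the scene and side cameras read both hung caps a few mm off from the wrist camera (scene about 4 mm, side up to 6 mm). The spacing between the two caps was the same in all three, so I put this down to partial views and relied on the wrist camera.

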